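Stack the core spacers on the label rewinder

ROBOT

A 6-joint arm with a two-finger parallel gripper is mounted at the origin on the work surface. World frame = base frame: x ahead of the robot, y to its left, z up, the work surface at z = 0. Lengths are in m, angles in rad, forces in N, time in s.
With the tool pointing down it reaches from about 0.25 to 0.8 m from the base axis. Payload 3.9 kg.
Tool frame: the origin (TCP) lies on the centre line of the jaws, within the pads' length; the fingertips stand 17 mm ahead of it and the grasp point (between the pads) lies 2 mm behind it; z points along the fingers, y is the direction in which the jaws open and shut (so a half turn about z gives the same grasp; the last joint's range is limited). The gripper opens to 85 mm and grips with 20 to 120 N. Pads are 22 mm wide; open, the fingers measure 114 mm over their backs; the gripper's body (76 mm by 85 mm) begins 54 mm behind the grasp point. The pads swing forward as they close: fully open they stand 13 mm farther back than shut.
Start: joints at [-1.172, 0.26, -0.138, 1.173, 0, 1.571], TCP at [0.204, -0.484, 0.248] pointing down, gripper open.
Joint ranges: [-2.78, 2.78], [-0.83, 1.72], [-1.28, 1.37], [-1.9, 2.12], [-1.57, 1.48], [-3.14, 3.14]. Speed limits (rad/s): [2.57, 2.57, 3.14, 3.14, 3.14, 3.14].

INTERFACE

Orientations are given as a 3x3 rotation matrix whose columns are the frame's x, y, z axes.
In Python, from station import telemetry, imaging, order gives the robot as it stands. The module is installed in compiled form; this text tells all that it offers.
- The arm moves only by the tool drive_tool, never from a script. Its argument "motion" is a list of rows, each a list of 2 entries, a list of its own where there are three numbers: the shift along the tool's x, y, z in m, then the turn about the tool's z in rad. In form: [[[tx, ty, tz], twist], ...]. A call has 1 to 20 rows; each row is the pose to reach, as a shift and turn from the pose commanded when the call began, along the tool's axes at that moment; what a row does not reach only later rows make up. A row lasts 1/12 s, in which the tool goes at most 41.7 mm and 7.16 degrees, less where a joint would pass 70% of its speed; a pose out of reach is approached as far as the arm can. A call with a gripper value outside its range is refused whole. "claw" is the opening, from 0 (shut) to 1 (fully open), set as the call begins (left out, the last holds). The fingers move at their own pace and stop on an object; "squeeze" is the grip in N (left out, the last holds). Time passes only in rows, so rows that repeat a pose let the fingers close. It gives the time, the measured TCP pose, the force and the opening at its end, in the units of the state.
- telemetry.sense(): the state, without advancing time (a new reading comes with each control period).
- imaging.capture(name): name is "side" or "top" or "wrist"; returns a dict with "image" (400x640x3 uint8, red, green, blue), "vertical_fov" (degrees; the focal length in pixels is half the picture's height over the tangent of half this angle, whatever the lens; pixels are square), "cx", "cy" (the principal point, pixels), "position" and "attitude" of the camera in the world. Camera axes: x right, y down, z forward; pixel columns grow to the right and rows downward; lengths in m; the calibration is good to about 2 mm. A picture is of the moment at which its call begins. There is no depth.
- order.sign_off(): hands the job in, once; it reports no verdict.
The state is a dict: "clock": time; "joints": joint angles; "qvel": joint speeds; "effort": joint torques, N m; "ee_pos": TCP position; "tcp_rot": TCP orientation; "force": force on the tool from outside, world axes, zero at the start; "torque": the same for the moment, N m; "finger_gap": finger opening in m.
Only numpy, scipy, OpenCV 4.12 (cv2) and the standard library are available. Lean on these libraries where they do the work, as an engineer would, in place of code of your own. Each camera call takes 0.05 s, during which the arm holds its last target.

TASK

Set up the label rewinder for the next job: thread the three spacer rings from the card onto its upright spindle in size order, the large blue one first, then the medium white one, then the small red one on top, each lowered fully home, lying flat, and let go. The spindle sits a few millimetres off the middle of its housing, so feel for it gently: never lean hard on the rewinder and do not let a spacer drop down the spindle. Leave the black bush and everything else on the bench where it is.

Things in the scene. Friction and masses are not known exactly. Their poses are not given: they have to be found in the camera images.
- rewinder: Label rewinder, fixed: grey square housing 120 x 120 mm, 34 mm high, with an aluminium turntable and upright steel spindle on top. Origin at the centre of the HOUSING's underside, z up. The spindle sits in an eccentric mount: its axis stands 3.5 to 5.5 mm to one side of this origin, in any direction (not measured, differs each time), and stays there unless shoved sideways with over about 15 N.
- table_top (a point): Point of the housing frame on the housing's centre line, level with the turntable's top (45 mm above the bench, 82 mm across). Turntable and spindle are sprung as one: they begin to sink at about 3 N downward load, sink 1 mm per further newton, are hard down after 8 mm (about 11 N), and rise again when let go; the spacers' own weight does not sink them.
- tip_level (a point): Point on the housing's centre line level with the spindle's flat tip, 97 mm above the bench. Spindle: 16 mm diameter, 52 mm tall above the turntable, rim of the tip rounded 1 mm. The real spindle axis stands 3.5 to 5.5 mm to one side of this point, in an unmeasured direction.
- card: Flattened brown carton, 270 x 270 x 4 mm, fixed to the bench; the spacers lie on it. Origin at the centre of its underside.
- large: Large blue plastic spacer ring, 56 mm outside diameter, 14 mm high, bore 18.4 mm, 45 g give or take a third; lies flat on the card at the start. Origin at the centre of its underside, z along its axis (up at the start).
- medium: Medium white plastic spacer ring, 46 mm outside diameter, 14 mm high, bore 18.4 mm, 32 g give or take a third; lies flat on the card at the start. Origin at the centre of its underside, z along its axis (up at the start).
- small: Small red plastic spacer ring, 36 mm outside diameter, 14 mm high, bore 18.4 mm, 22 g give or take a third; lies flat on the card at the start. Origin at the centre of its underside, z along its axis (up at the start).
- bush: Black rubber bush, not part of the set: 40 mm outside diameter, 14 mm high, bore only 10 mm, too tight for the spindle. Lies on the card among the spacers. Leave alone. Origin at the centre of its underside.
- tape: Roll of amber parcel tape lying flat, 100 mm across, 48 mm high. Leave alone. Origin at the centre of its underside.
- scanner: White hand-held barcode scanner lying on the bench, 190 x 62 x 47 mm. Leave alone. Origin under its middle.
- bottle: Water bottle, 62 mm across, 200 mm tall. Leave alone. Origin at the centre of its base.
- carton: Small brown carton, 120 x 90 x 50 mm. Leave alone. Origin at the centre of its underside.
- mouse: Black computer mouse, 100 x 60 x 33 mm. Leave alone. Origin at the centre of its underside.
- stapler: Red and black stapler, 150 x 34 x 55 mm. Leave alone. Origin at the centre of its underside.
Things that resemble listed ones, but are neither listed nor needed, are in the scene too. Of the things like the small, leave any that is green; of the rest the smaller one is meant. Of the things that look like the medium, take the one that is farthest to the robot's right at the start.

How it is judged:
By the outcome, as a careful person would: the job done as asked, in the order asked, and still so for the second after the job is handed in, with the robot touching nothing.
It also fails if it takes over 72 s, if anything falls off the work surface, if the arm or the gripper's body presses on something with over 40 N, if the wrist force passes 120 N, or if a joint passes its speed limit or range.

## Working session

There is one attempt and no reset: what is moved stays moved. The work goes in short steps, Python scripts to look and compute and a tool call to move; the robot and the scene stay as the last step left them, time stands still between calls to the robot, and variables do not carry over. Pictures are saved under pics/ and viewed, and the job is handed in when it is done.

Besides the shell and the picture viewer there is one more tool, called after ">>>" as name(argument=value, ...) on one line, values as JSON. drive_tool: Moves the arm, as the interface text tells. Its arguments: {"type":"object","properties":{"motion":{"type":"array"},"claw":{"type":"number"},"squeeze":{"type":"number"}},"required":["motion"]}

```bash
mkdir -p pics; ls; cat > h.py <<'E'
import numpy as np, cv2
from station import telemetry, imaging, order
def cap(n,f=None):
    d=imaging.capture(n)
    if f: cv2.imwrite('pics/'+f,d['image'][:,:,::-1])
    return d
def K(d):
    f=200/np.tan(np.radians(d['vertical_fov'])/2); return f
def px2w(d,u,v,z):
    f=K(d); r=np.array([(u-d['cx'])/f,(v-d['cy'])/f,1.0]); R=np.array(d['attitude']); 
    r=R@r; p=np.array(d['position']); return p+r*(z-p[2])/r[2]
def w2px(d,P):
    f=K(d); c=np.array(d['attitude']).T@(np.array(P)-np.array(d['position'])); return d['cx']+f*c[0]/c[2], d['cy']+f*c[1]/c[2]
E
python3 - <<'E'
from h import *
s=telemetry.sense(); print(s)
for n in ['side','top','wrist']:
    d=cap(n,n+'0.png'); print(n,{k:d[k] for k in d if k!='image'})
E
```

```text
pics
{'clock': 0.0, 'joints': array([-1.17197563e+00,  2.60669241e-01, -1.39351476e-01,  1.17269711e+00,
       -1.06320017e-05,  1.57079785e+00]), 'qvel': array([ 0.00098928,  0.0003264 , -0.00097363, -0.00032412, -0.00081226,
       -0.00021469]), 'effort': array([-1.57795253e-03, -4.05676174e+01,  2.53923368e+01,  1.87053328e-02,
       -6.33830814e-05,  1.18858472e-05]), 'ee_pos': array([ 0.20362384, -0.48321193,  0.24747927]), 'tcp_rot': array([[ 9.21520180e-01,  3.88329740e-01, -7.55978825e-04],
       [ 3.88330476e-01, -9.21518486e-01,  1.76657484e-03],
       [-1.06349131e-05, -1.92150398e-03, -9.99998154e-01]]), 'force': array([-0.6275271 ,  0.2101973 ,  0.16317682]), 'torque': array([-0.03456975, -0.01263604, -0.0350248 ]), 'finger_gap': 0.08534486728576537}
side {'vertical_fov': 43.524706626259714, 'cx': 315.335355045949, 'cy': 198.58648960141844, 'position': array([0.3568283 , 1.0086311 , 0.82404156]), 'attitude': array([[-0.98278673, -0.09525705,  0.15829196],
       [-0.1844146 ,  0.55696225, -0.80980511],
       [-0.011023  , -0.82505706, -0.56494189]])}
top {'vertical_fov': 50.90213162387093, 'cx': 316.87161916135096, 'cy': 199.92068301074573, 'position': array([ 0.47273769, -0.02149765,  1.35294767]), 'attitude': array([[-0.00649379, -0.99722249,  0.07419655],
       [-0.99997659,  0.00631576, -0.00263381],
       [ 0.00215788, -0.07421192, -0.99724016]])}
wrist {'vertical_fov': 64.41757162999687, 'cx': 321.58621270718044, 'cy': 192.83787166952567, 'position': array([ 0.27685763, -0.45286572,  0.37359524]), 'attitude': array([[ 0.38901559, -0.87657079, -0.28335583],
       [-0.92123041, -0.37055114, -0.11843301],
       [-0.00118291,  0.30710829, -0.95167384]])}
```

View pics/top0.png

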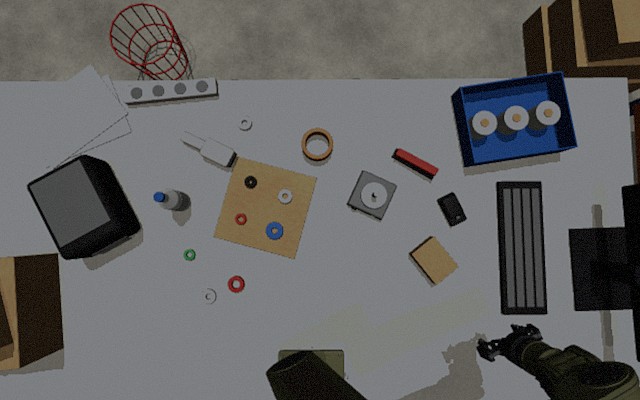

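View pics/side0.png

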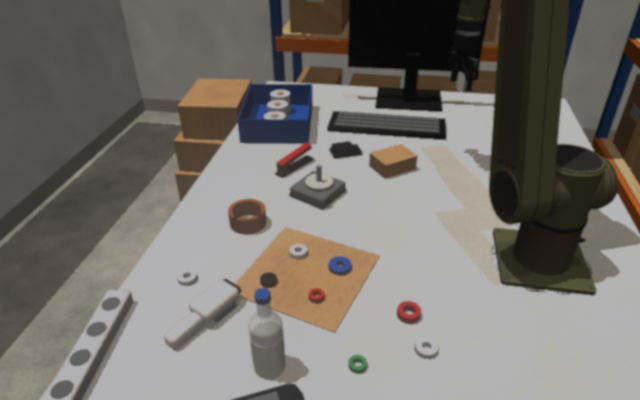

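View pics/wrist0.png

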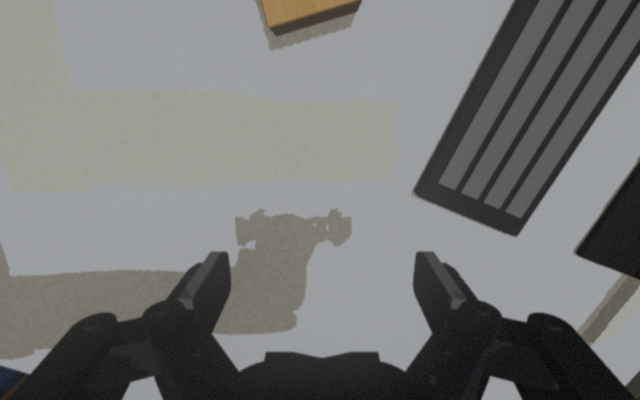

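The top view shows these candidates:
- **Small:** red at (241,218) on the card, a larger red at (236,284), and green at (190,255).
- **Medium:** white at (285,196) on the card, and whites at (246,123) and (210,296).
- **Large:** blue at (274,230) only.

The bush is black, at (251,182). By the description I choose red (241,218), white (285,196) because it is farthest right, and blue (274,230).

```bash
python3 - <<'E'
from h import *
d=cap('top'); im=d['image']
c=im[150:310,170:420]; cv2.imwrite('pics/crop0.png',cv2.resize(c[:,:,::-1],None,fx=3.2,fy=3.2,interpolation=cv2.INTER_CUBIC))
for n,(u,v),z in [('blue',(274,230),.018),('white',(285,196),.018),('red',(241,218),.018),('redbig',(236,284),.014),('w2',(246,123),.014),('w3',(210,296),.014),('green',(190,255),.014),('bush',(251,182),.018),('rew',(373,195),.097)]:
    print(n,px2w(d,u,v,z).round(3))
hsv=cv2.cvtColor(im,cv2.COLOR_RGB2HSV)
b=cv2.inRange(hsv,(95,120,30),(130,255,255)); r=cv2.inRange(hsv,(0,150,30),(6,255,255))|cv2.inRange(hsv,(172,150,30),(180,255,255))
w=((hsv[...,1]<60)&(hsv[...,2]>110)).astype(np.uint8)*255
for n,m,(u,v) in [('blue',b,(274,230)),('red',r,(241,218)),('redbig',r,(236,284)),('white',w,(285,196))]:
    k=20; s=m[v-k:v+k,u-k:u+k]
    N,l,st,ce=cv2.connectedComponentsWithStats(s)
    i=1+np.argmax(st[1:,4]); 
    cs,_=cv2.findContours((l==i).astype(np.uint8),cv2.RETR_EXTERNAL,cv2.CHAIN_APPROX_NONE); h=cv2.minEnclosingCircle(cs[0])
    u0,v0=u-k+h[0][0],v-k+h[0][1]; p=px2w(d,u0,v0,.012); f=K(d)
    print(n,(u0,v0),p.round(4),'diam mm',2*h[1]/f*1.35*1000,st[i])
E
```

```text
blue [0.477 0.111 0.018]
white [0.585 0.076 0.018]
red [0.516 0.216 0.018]
redbig [0.309 0.231 0.014]
w2 [0.824 0.203 0.014]
w3 [0.272 0.312 0.014]
green [0.4   0.377 0.014]
bush [0.631 0.185 0.018]
rew [ 0.58  -0.193  0.097]
blue (274.2317066192627, 230.30487823486328) [0.4764 0.1113 0.012 ] diam mm 54.241151495045656 [ 12  12  17  17 195]
red (240.35294151306152, 218.76470565795898) [0.5138 0.2193 0.012 ] diam mm 34.74258172279086 [14 16 11 11 64]
redbig (236.0, 284.0) [0.3084 0.2316 0.012 ] diam mm 51.80083092152269 [ 12  12  16  16 141]
white (284.7857151031494, 195.5) [0.5874 0.0776 0.012 ] diam mm 46.46377663568654 [ 13  13  15  14 128]
```

View pics/crop0.png

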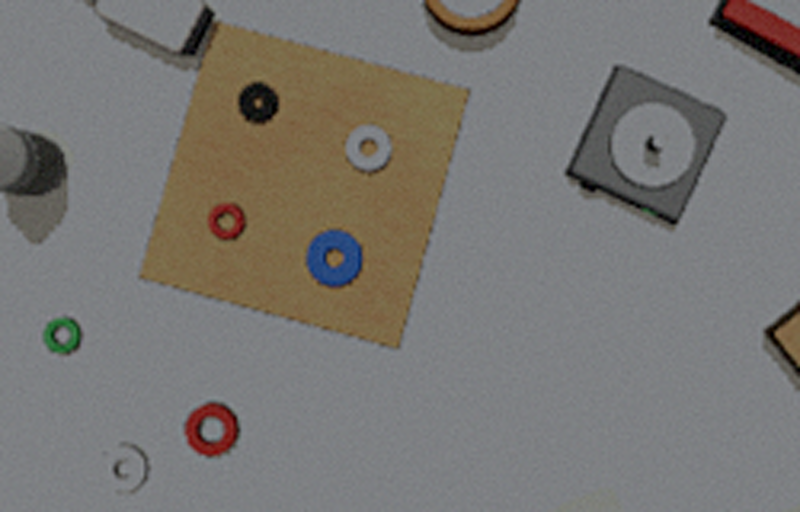

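The crop confirms the choice: blue (0.476, 0.111), white (0.587, 0.078) and red (0.514, 0.219), with diameters close to 56, 46 and 36 mm. I'll move above the rewinder first and locate the spindle with the wrist camera.

>>> drive_tool(motion=[[[0.459,-0.121,-0.012],-1.172],[[0.459,-0.121,-0.012],-1.172],[[0.459,-0.121,-0.012],-1.172],[[0.459,-0.121,-0.012],-1.172],[[0.459,-0.121,-0.012],-1.172],[[0.459,-0.121,-0.012],-1.172],[[0.459,-0.121,-0.012],-1.172],[[0.459,-0.121,-0.012],-1.172],[[0.459,-0.121,-0.012],-1.172],[[0.459,-0.121,-0.012],-1.172],[[0.459,-0.121,-0.012],-1.172],[[0.459,-0.121,-0.012],-1.172],[[0.459,-0.121,-0.012],-1.172],[[0.459,-0.121,-0.012],-1.172]], claw=1)

```text
clock: 1.37
ee_pos: [0.5801, -0.1933, 0.2596]
tcp_rot: [[-0.002, 1.0, -0.002], [1.0, 0.002, -0.0], [-0.0, -0.002, -1.0]]
force: [-1.2, -0.4, 0.1]
finger_gap: 0.0851
```

```bash
python3 - <<'E'
from h import *
d=cap('wrist','w1.png'); s=telemetry.sense(); np.save('w1.npy',d,allow_pickle=True)
print(s['clock'],s['ee_pos'],s['tcp_rot'].round(4),s['joints'].round(3),s['force'])
print(s['tcp_rot'].T@(d['position']-s['ee_pos'])); print(s['tcp_rot'].T@d['attitude'])
E
```

```text
1.4167 [ 0.57928236 -0.1940184   0.2597638 ] [[-5.0e-04  1.0e+00 -1.7e-03]
 [ 1.0e+00  5.0e-04 -1.0e-04]
 [-1.0e-04 -1.7e-03 -1.0e+00]] [-3.230e-01  4.080e-01  1.110e-01  1.276e+00 -1.000e-03  1.247e+00] [-0.76646632  0.17570427  0.70663886]
[ 0.07933707  0.00153518 -0.12586099]
[[ 2.33946790e-03 -9.51685483e-01 -3.07065576e-01]
 [ 9.99997162e-01  2.36495723e-03  2.89077653e-04]
 [ 4.51085947e-04 -3.07065381e-01  9.51688315e-01]]
```

View pics/w1.png

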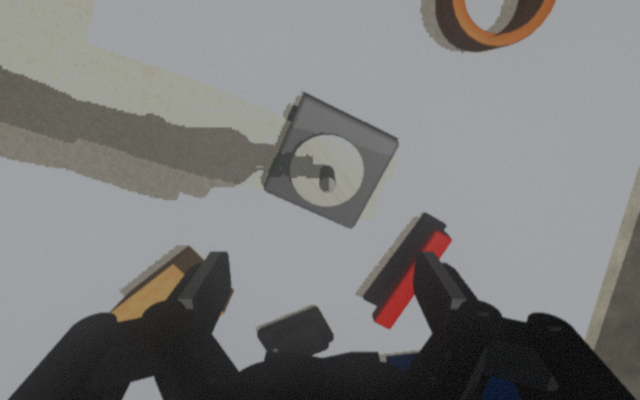

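```bash
python3 - <<'E'
from h import *
d=np.load('w1.npy',allow_pickle=True).item()
c=d['image'][80:240,240:420]; cv2.imwrite('pics/c1.png',cv2.resize(c[:,:,::-1],None,fx=4,fy=4,interpolation=cv2.INTER_CUBIC).clip(0,160)*1)
print(px2w(d,328,183,.045),px2w(d,326,171,.097), px2w(d,326,170,.045))
print(w2px(d,[.58,-.193,.045]),w2px(d,[.58,-.193,.097]))
t=cap('top'); im=t['image'][165:230,340:405]; cv2.imwrite('pics/c2.png',cv2.resize(im[:,:,::-1],None,fx=9,fy=9,interpolation=cv2.INTER_CUBIC))
E
```

```text
[ 0.58770131 -0.21304327  0.045     ] [ 0.58470266 -0.18636494  0.097     ] [ 0.58536345 -0.1981502   0.045     ]
(np.float64(321.14302067979094), np.float64(165.41155863760576)) (np.float64(320.9518926792373), np.float64(177.84358488210313))
```

View pics/c1.png

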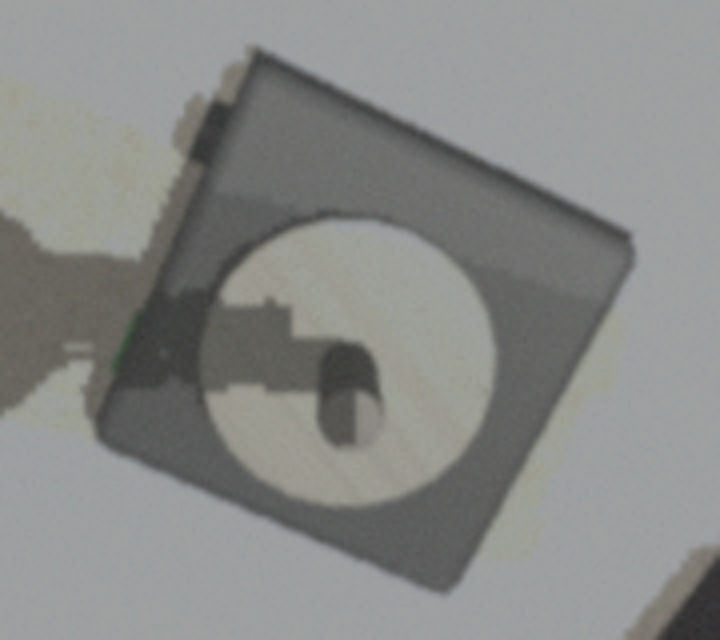

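View pics/c2.png

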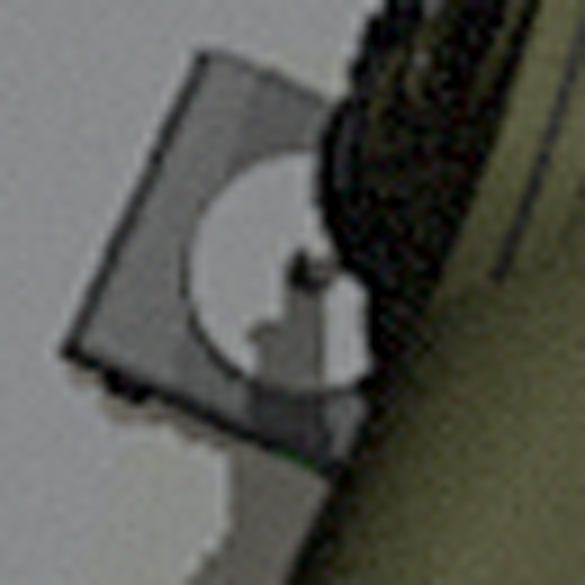

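```bash
python3 - <<'E'
from h import *
d=np.load('w1.npy',allow_pickle=True).item()
o=lambda x,y,z:px2w(d,240+(x+.5)/4-.5,80+(y+.5)/4-.5,z)
tip=o(351,416,.097); print('tip',tip, 'widths', o(319,416,.097)-o(384,416,.097))
print('disc',o(347,362,.045), o(199,362,.045)[0]-o(497,362,.045)[0])
print('base', o(348,372,.045))
cs=[o(258,50,.034),o(632,238,.034),o(448,592,.034),o(100,440,.034)]
print(cs, np.mean(cs,0)); print([np.linalg.norm(cs[i]-cs[i-1]) for i in range(4)])
# predicted overlays
for P in (tip,):
  print(w2px(d,[tip[0],tip[1],.045]))
E
```

```text
tip [ 0.58609093 -0.19864209  0.097     ] widths [-1.53772666e-02 -5.29182038e-05  0.00000000e+00]
disc [ 0.58577764 -0.19829026  0.045     ] -0.08208574321644868
base [ 0.58607493 -0.20112559  0.045     ]
[array([ 0.56181138, -0.11648962,  0.034     ]), array([ 0.66425175, -0.16561175,  0.034     ]), array([ 0.61691748, -0.27211956,  0.034     ]), array([ 0.51445165, -0.22447117,  0.034     ])] [ 0.58935806 -0.19467302  0.034     ]
[np.float64(0.117910816080883), np.float64(0.11360903737567467), np.float64(0.11655233865364328), np.float64(0.11300272079182377)]
(np.float64(326.65686113210273), np.float64(170.43671253043757))
```

The turntable and spindle tip agree on a spindle axis of about (0.586, −0.1985). The housing centre is 5 mm away, which fits the given offset. Next I'll look at the rings.

>>> drive_tool(motion=[[[0.304,-0.11,0.04],0],[[0.304,-0.11,0.04],0],[[0.304,-0.11,0.04],0],[[0.304,-0.11,0.04],0],[[0.304,-0.11,0.04],0],[[0.304,-0.11,0.04],0],[[0.304,-0.11,0.04],0],[[0.304,-0.11,0.04],0],[[0.304,-0.11,0.04],0],[[0.304,-0.11,0.04],0],[[0.304,-0.11,0.04],0],[[0.304,-0.11,0.04],0]], claw=0.85)

```text
clock: 2.47
ee_pos: [0.4703, 0.1083, 0.2207]
tcp_rot: [[0.003, 1.0, 0.001], [1.0, -0.003, -0.0], [-0.0, 0.001, -1.0]]
force: [0.4, -0.1, 0.2]
finger_gap: 0.0725
```

```bash
python3 - <<'E'
from h import *
d=cap('wrist','w2.png'); s=telemetry.sense(); np.save('w2.npy',d,allow_pickle=True)
print(s['clock'],s['ee_pos'],s['tcp_rot'].round(4),s['joints'].round(3),s['force'])
for P in [(.476,.111,.018),(.587,.078,.018),(.514,.219,.018)]: print(w2px(d,P))
E
```

```text
2.5167 [0.4704555  0.10832555 0.22060145] [[ 2.9e-03  1.0e+00  7.0e-04]
 [ 1.0e+00 -2.9e-03 -2.0e-04]
 [-2.0e-04  7.0e-04 -1.0e+00]] [ 0.227  0.202 -0.29   1.078 -0.     1.8  ] [1.02509007 0.94535585 0.0453636 ]
(np.float64(326.12324243836724), np.float64(165.6530915208819))
(np.float64(427.8326844928191), np.float64(195.05267843439165))
(np.float64(366.2370923775353), np.float64(54.88269336760044))
```

View pics/w2.png

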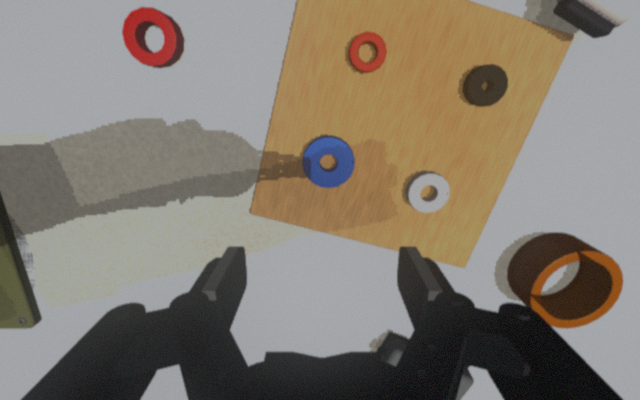

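```bash
cat >> h.py <<'E'
def maskfor(im,col):
    h=cv2.cvtColor(im,cv2.COLOR_RGB2HSV)
    if col=='blue': return cv2.inRange(h,(100,110,25),(125,255,255))
    if col=='red': return cv2.inRange(h,(0,150,30),(7,255,255))|cv2.inRange(h,(170,120,30),(180,255,255))
    return ((h[...,1]<70)&(h[...,2]>70)).astype(np.uint8)*255
def blob(im,col,u,v,k=32):
    u,v=int(u),int(v); m=np.zeros_like(im[...,0]); mm=maskfor(im,col)
    m[max(v-k,0):v+k,u-k:u+k]=mm[max(v-k,0):v+k,u-k:u+k]
    N,l,st,ce=cv2.connectedComponentsWithStats(m); i=1+np.argmax(st[1:,4])
    cs,_=cv2.findContours((l==i).astype(np.uint8),cv2.RETR_EXTERNAL,cv2.CHAIN_APPROX_NONE)
    return cv2.convexHull(max(cs,key=len)).astype(np.float32)
def cyl(d,x,y,r,z0,z1):
    a=np.linspace(0,2*np.pi,60)
    p=[w2px(d,(x+r*np.cos(t),y+r*np.sin(t),z)) for z in (z0,z1) for t in a]
    return cv2.convexHull(np.array(p,np.float32))
def cen(h):
    m=cv2.moments(h); return np.array([m['m10']/m['m00'],m['m01']/m['m00']]),m['m00']
def locate(d,hull,r,z0,z1):
    c,A=cen(hull); p=px2w(d,*c,(z0+z1)/2)[:2]
    for _ in range(6):
        c2,A2=cen(cyl(d,*p,r,z0,z1)); p=p+px2w(d,*c,z1)[:2]-px2w(d,*c2,z1)[:2]
    return p,A,A2
E
python3 - <<'E'
from h import *
d=np.load('w2.npy',allow_pickle=True).item()
for c,u,v,r in [('blue',328,163,.028),('white',428,192,.023),('red',367,52,.018)]:
    print(c,locate(d,blob(d['image'],c,u,v),r,.004,.018))
t=np.load('w1.npy',allow_pickle=True).item()
print(d['image'][192,438],d['image'][192,470],d['image'][163,340])
E
```

```text
blue (array([0.47875518, 0.11423621]), 1872.0, 2239.301128554158)
white (array([0.58839096, 0.07941144]), 1369.5, 1521.1997815757059)
red (array([0.51528237, 0.22194158]), 1093.5, 1274.513748779893)
[151 150 150] [165 134  86] [ 61  81 135]
```

>>> drive_tool(motion=[[[0.005,0.008,0.035],0],[[0.005,0.008,0.07],0],[[0.005,0.008,0.105],0],[[0.005,0.008,0.14],0],[[0.005,0.008,0.16],0],[[0.005,0.008,0.17],0],[[0.005,0.008,0.17],0],[[0.005,0.008,0.17],0]])

```text
clock: 3.18
ee_pos: [0.478, 0.1138, 0.05]
tcp_rot: [[0.002, 1.0, -0.001], [1.0, -0.002, -0.0], [-0.0, -0.001, -1.0]]
force: [-0.6, 0.4, 0.6]
finger_gap: 0.0726
```

```bash
python3 - <<'E'
from h import *
d=cap('wrist','w3.png'); s=telemetry.sense(); 
print(s['clock'],s['ee_pos'],s['tcp_rot'].round(4),s['qvel'].round(3),s['force'])
E
```

```text
3.2333 [0.47881803 0.11418009 0.050831  ] [[ 1.8e-03  1.0e+00  8.0e-04]
 [ 1.0e+00 -1.8e-03  1.0e-04]
 [ 1.0e-04  8.0e-04 -1.0e+00]] [ 0.009 -0.02   0.013 -0.001  0.     0.   ] [0.57743441 0.58903091 0.17039473]
```

View pics/w3.png

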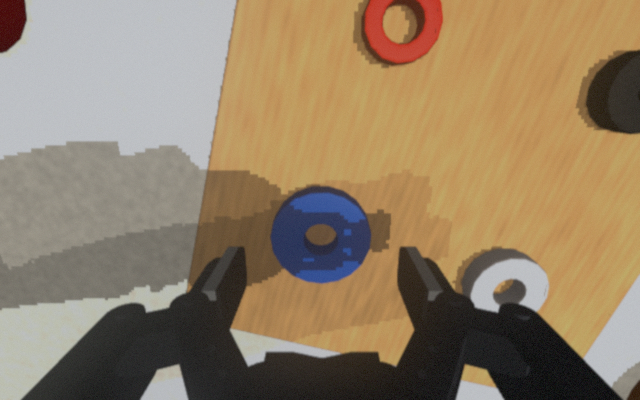

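The blue ring at (320,235) is centred between the fingers at (243,265) and (400,265). I'm descending and gripping.

>>> drive_tool(motion=[[[0,0,0.01],0],[[0,0,0.018],0],[[0,0,0.023],0],[[0,0,0.026],0],[[0,0,0.026],0]])

```text
clock: 3.65
ee_pos: [0.4776, 0.1148, 0.0241]
tcp_rot: [[0.0, 1.0, -0.001], [1.0, -0.0, -0.0], [-0.0, -0.001, -1.0]]
force: [-0.1, -0.3, -0.4]
finger_gap: 0.0726
```

>>> drive_tool(motion=[[[0,0,0],0],[[0,0,0],0],[[0,0,0],0],[[0,0,0],0],[[0,0,0],0],[[0,0,0],0]], claw=0.5, squeeze=25)

```text
clock: 4.15
ee_pos: [0.4781, 0.115, 0.025]
tcp_rot: [[-0.0, 1.0, 0.001], [1.0, 0.0, 0.0], [0.0, 0.001, -1.0]]
force: [-2.3, -0.3, 5.7]
finger_gap: 0.055
```

```bash
python3 - <<'E'
from h import *
d=cap('wrist','w4.png'); s=telemetry.sense(); 
print(s['clock'],s['ee_pos'],s['finger_gap'],s['force'])
E
```

```text
4.2 [0.47808895 0.11503248 0.02505068] 0.05452350778982318 [-1.32320727 -0.00790614  5.94985058]
```

View pics/w4.png

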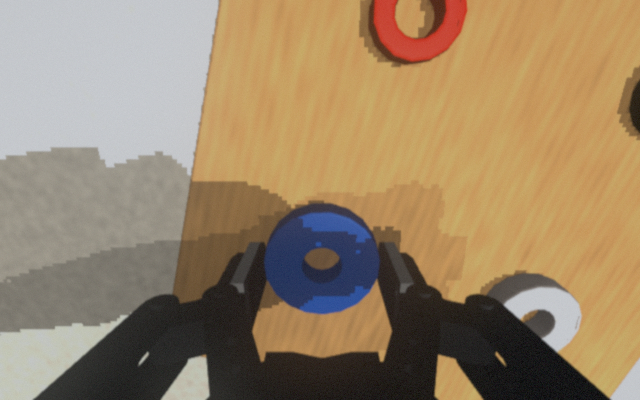

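>>> drive_tool(motion=[[[0,0,-0.02],0],[[0,0,-0.05],0],[[0,0,-0.085],0],[[0,0,-0.12],0],[[-0.02,0.007,-0.13],0],[[-0.05,0.017,-0.13],0],[[-0.085,0.029,-0.13],0],[[-0.12,0.041,-0.13],0],[[-0.155,0.053,-0.13],0],[[-0.19,0.065,-0.13],0],[[-0.225,0.077,-0.13],0],[[-0.26,0.09,-0.13],0],[[-0.29,0.1,-0.13],0],[[-0.308,0.106,-0.13],0],[[-0.314,0.108,-0.13],0],[[-0.314,0.108,-0.13],0],[[-0.314,0.108,-0.13],0],[[-0.314,0.108,-0.13],0]])

```text
clock: 5.7
ee_pos: [0.5852, -0.1976, 0.1541]
tcp_rot: [[-0.001, 1.0, -0.001], [1.0, 0.001, 0.001], [0.001, -0.001, -1.0]]
force: [-0.7, -0.5, -0.7]
finger_gap: 0.0546
```

```bash
python3 - <<'E'
from h import *
d=cap('wrist','w5.png'); s=telemetry.sense(); np.save('w5.npy',d,allow_pickle=True)
print(s['clock'],s['ee_pos'],s['finger_gap'],s['force'],s['tcp_rot'].round(4))
e=s['ee_pos'];print('pred ring at TCP', [w2px(d,(e[0]+dx,e[1]+dy,e[2]-.007)) for dx,dy in((0,.028),(0,-.028),(.028,0),(-.028,0),(0,.0092),(0,-.0092),(0,0))])
print('tip pred',w2px(d,(.586,-.1985,.097)))
s=cap('side','s5.png')
E
```

```text
5.75 [ 0.58530085 -0.19752197  0.15427953] 0.05479855695013146 [-0.48398539  0.2185107  -1.68901506] [[-1.6e-03  1.0e+00 -8.0e-04]
 [ 1.0e+00  1.6e-03  7.0e-04]
 [ 7.0e-04 -8.0e-04 -1.0e+00]]
pred ring at TCP [(np.float64(320.14425320898806), np.float64(208.95822620855438)), (np.float64(320.07781016555356), np.float64(313.55692057138947)), (np.float64(379.1502788363216), np.float64(264.39060855587877)), (np.float64(261.0899204860739), np.float64(264.0799255615761)), (np.float64(320.1202278973909), np.float64(246.78033812301948)), (np.float64(320.0984597619504), np.float64(281.0490655638307)), (np.float64(320.10914021898117), np.float64(264.2352382182905))]
tip pred (np.float64(321.716302433678), np.float64(223.83060466347357))
```

View pics/w5.png

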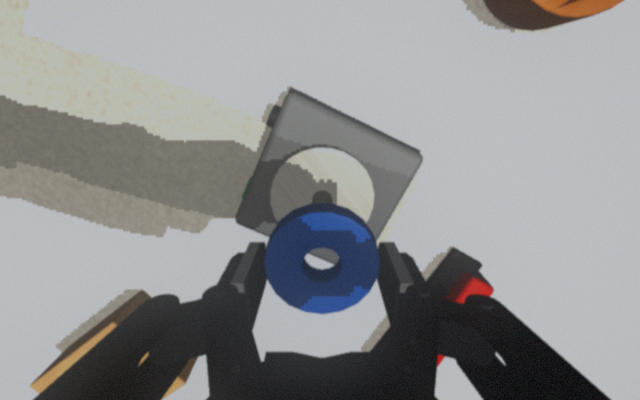

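View pics/s5.png

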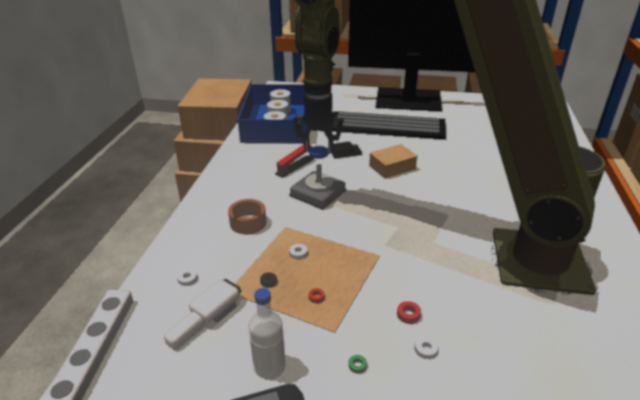

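```bash
python3 - <<'E'
from h import *
d=np.load('w5.npy',allow_pickle=True).item()
im=d['image']; m=maskfor(im,'blue'); 
c=im[190:330,240:400]; cv2.imwrite('pics/c5.png',cv2.resize(c[:,:,::-1],None,fx=4,fy=4,interpolation=cv2.INTER_CUBIC)); 
e=np.array([ 0.58530085,-0.19752197,0.15427953])
h=blob(im,'blue',322,259,65); print(cv2.boundingRect(h.astype(np.int32)))
print(locate(d,h,.028,e[2]-.021,e[2]-.007), cyl(d,e[0],e[1],.028,e[2]-.021,e[2]-.007).reshape(-1,2).min(0),cyl(d,e[0],e[1],.028,e[2]-.021,e[2]-.007).reshape(-1,2).max(0))
E
```

```text
(265, 210, 115, 103)
(array([ 0.58606301, -0.19977309]), 9168.5, 10530.896538343979) [260.99622 198.82932] [379.1768  313.53622]
```

View pics/c5.png

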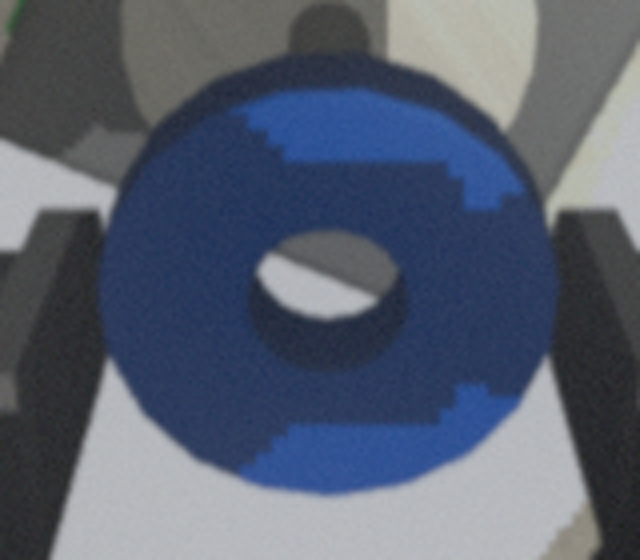

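```bash
python3 - <<'E'
from h import *
from scipy.optimize import least_squares
d=np.load('w5.npy',allow_pickle=True).item()
e=np.array([ 0.58530085,-0.19752197,0.15427953])
def ext(x,y,z,r):
    a=np.linspace(0,2*np.pi,360); p=np.array([w2px(d,(x+r*np.cos(t),y+r*np.sin(t),z)) for t in a]); return [p[:,0].min(),p[:,0].max(),p[:,1].min(),p[:,1].max()]
m=np.array([264.6,379.2,212,313.2]); mb=np.array([302.5,341.7,247,282.5])
f=lambda p: np.r_[np.array(ext(*p,.028))-m,(np.array(ext(*p,.0092))-mb)*.5]
r=least_squares(f,[*e[:2],e[2]-.007],diff_step=1e-4); print(r.x, r.x-e, r.fun)
def g(p): return np.array(ext(*p,e[2]-.007,.028))-m
r=least_squares(g,e[:2],diff_step=1e-4); print(r.x-e[:2],r.fun)
E
```

```text
[ 0.58616618 -0.20042071  0.14338399] [ 0.00086533 -0.00289874 -0.01089554] [-0.0258595   0.11219184 -0.15018565  0.00968501  0.30132815 -0.47437098
  0.71105142 -0.43232523]
[ 0.00084214 -0.00086351] [-1.72259411  1.72065204 -1.23297631  1.79721587]
```

```bash
python3 - <<'E'
from h import *
d=np.load('w2.npy',allow_pickle=True).item()
c=d['image'][125:200,290:370]; cv2.imwrite('pics/c6.png',cv2.convertScaleAbs(cv2.resize(c[:,:,::-1],None,fx=8,fy=8,interpolation=cv2.INTER_CUBIC),alpha=1.5))
E
```

```text
(no output)
```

View pics/c6.png

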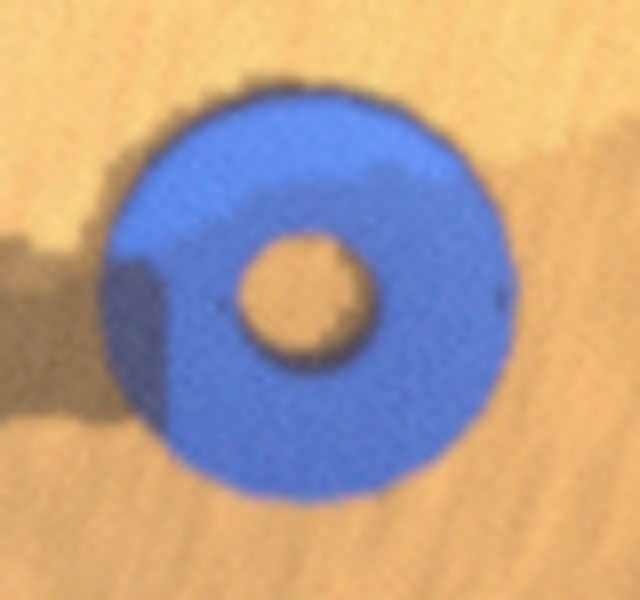

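```bash
python3 - <<'E'
from h import *
from scipy.optimize import least_squares
d=np.load('w2.npy',allow_pickle=True).item()
def ext(x,y,z,r):
    a=np.linspace(0,2*np.pi,180); p=np.array([w2px(d,(x+r*np.cos(t),y+r*np.sin(t),z)) for t in a]); return [p[:,0].min(),p[:,0].max(),p[:,1].min(),p[:,1].max()]
U=lambda u:290+(u+.5)/8-.5; V=lambda v:125+(v+.5)/8-.5
m=np.array([U(102),U(517),V(95),V(502)])
for free in (0,1):
    f=lambda p: np.array(ext(p[0],p[1],p[2] if free else .018,.028))-m
    r=least_squares(f,[.4788,.114,.018],diff_step=1e-4); print(r.x,r.fun.round(2))
E
```

```text
[0.47823228 0.11430219 0.018     ] [-0.6   0.6  -0.55  0.64]
[0.47839529 0.11268617 0.01030871] [ 0.01 -0.01 -0.01  0.01]
```

Two independent checks put the ring's centre on the spindle axis within about 1 mm. I'm descending to just above the tip, then feeling slowly.

>>> drive_tool(motion=[[[0,0,0.01],0],[[0,0,0.02],0],[[0,0,0.027],0],[[0,0,0.03],0],[[0,0,0.03],0],[[0,0,0.03],0]])

```text
clock: 6.3
ee_pos: [0.5856, -0.1989, 0.1238]
tcp_rot: [[-0.0, 1.0, -0.001], [1.0, 0.0, 0.0], [0.0, -0.001, -1.0]]
force: [0.5, -0.1, -0.3]
finger_gap: 0.0546
```

>>> drive_tool(motion=[[[0,0,0.001],0],[[0,0,0.002],0],[[0,0,0.003],0],[[0,0,0.004],0],[[0,0,0.005],0],[[0,0,0.006],0],[[0,0,0.006],0]])

```text
clock: 6.88
ee_pos: [0.5857, -0.199, 0.1181]
tcp_rot: [[-0.0, 1.0, -0.0], [1.0, 0.0, 0.0], [0.0, -0.0, -1.0]]
force: [-0.2, -0.2, 0.8]
finger_gap: 0.0546
```

```bash
python3 - <<'E'
from h import *
for i in range(3):
    d=cap('wrist','w7.png'); s=telemetry.sense(); 
    print(s['clock'],s['ee_pos'],s['force'],s['torque'])
d=cap('side'); c=d['image'][110:220,260:370]; cv2.imwrite('pics/s7.png',cv2.resize(c[:,:,::-1],None,fx=5,fy=5,interpolation=cv2.INTER_CUBIC))
E
```

```text
6.9333 [ 0.5857561  -0.19902691  0.11816593] [ 0.02694054  0.17576068 -0.53868129] [-0.02182785 -0.0472229   0.00863786]
6.9833 [ 0.58582248 -0.19905183  0.11824679] [ 0.67980985 -0.20683951 -0.68082477] [ 0.0047083  -0.00473426 -0.0166201 ]
7.0333 [ 0.58585078 -0.19904821  0.11828609] [-0.07614598  0.80409164 -0.60315628] [0.01457408 0.00788148 0.01141272]
```

View pics/s7.png

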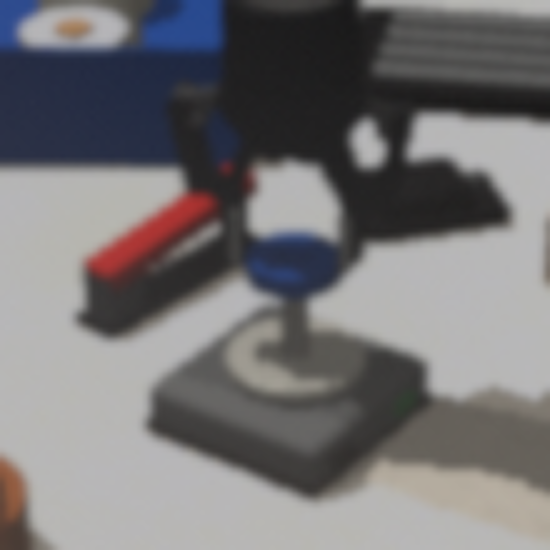

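View pics/w7.png

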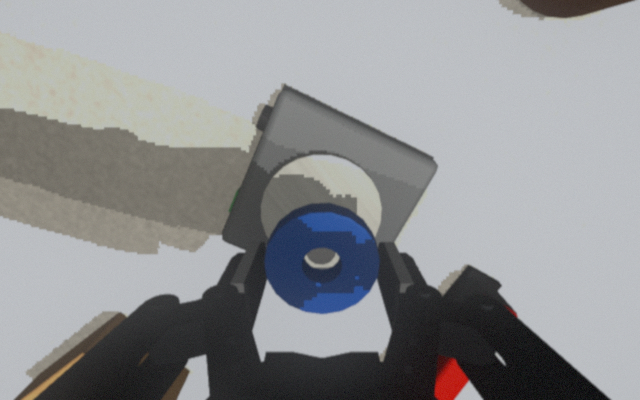

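```bash
python3 - <<'E'
from h import *
d=cap('wrist'); c=d['image'][190:330,250:390]; cv2.imwrite('pics/c7.png',cv2.convertScaleAbs(cv2.resize(c[:,:,::-1],None,fx=5,fy=5,interpolation=cv2.INTER_CUBIC),alpha=1.5))
s=telemetry.sense(); print(s['ee_pos'],s['qvel'].round(4))
P=(.586,-.1985,.097); print('tip c',w2px(d,P),[w2px(d,(P[0]+a,P[1]+b,.097)) for a,b in((.008,0),(-.008,0),(0,.008),(0,-.008))])
E
```

```text
[ 0.58590025 -0.19907955  0.11835941] [ 0.0013  0.0005  0.001  -0.0008  0.0018 -0.0007]
tip c (np.float64(320.24407157623995), np.float64(248.88504546331276)) [(np.float64(335.70958463790555), np.float64(248.89983669094065)), (np.float64(304.77900711249805), np.float64(248.87025466472423)), (np.float64(320.235757971076), np.float64(234.7947337430502)), (np.float64(320.25214011224017), np.float64(262.56000177020394))]
```

View pics/c7.png

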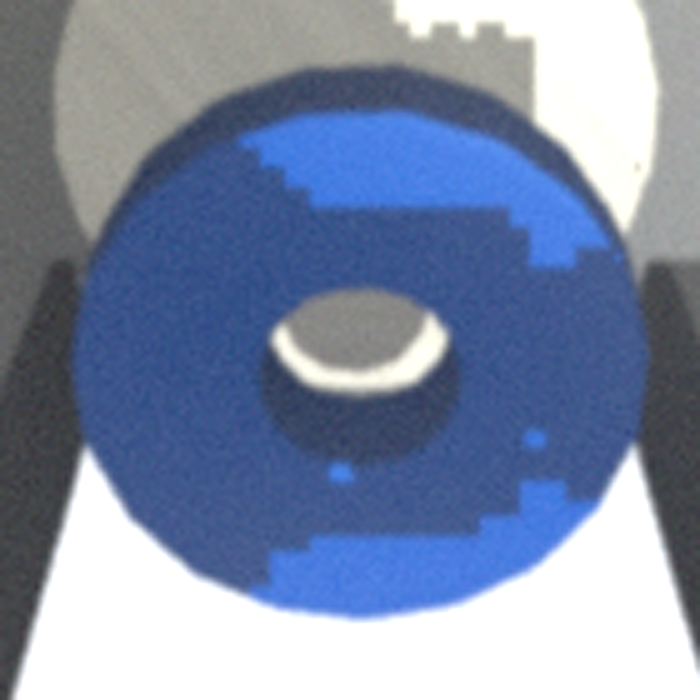

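The view through the bore shows the tip about 1.4 mm toward +Y and 0.6 mm toward −X of centre. I'm correcting that, then going down gently.

>>> drive_tool(motion=[[[0.0014,-0.0006,0],0],[[0.0014,-0.0006,0],0],[[0.0014,-0.0006,0.001],0],[[0.0014,-0.0006,0.002],0],[[0.0014,-0.0006,0.003],0],[[0.0014,-0.0006,0.004],0],[[0.0014,-0.0006,0.004],0]])

```text
clock: 7.72
ee_pos: [0.5851, -0.1976, 0.114]
tcp_rot: [[0.0, 1.0, -0.001], [1.0, -0.0, 0.0], [0.0, -0.001, -1.0]]
force: [-0.1, 0.0, -0.7]
finger_gap: 0.0547
```

```bash
cat > look.py <<'E'
from h import *
import sys
d=cap('wrist'); c=d['image'][190:330,250:390]; cv2.imwrite('pics/'+sys.argv[1],cv2.convertScaleAbs(cv2.resize(c[:,:,::-1],None,fx=4,fy=4,interpolation=cv2.INTER_CUBIC),alpha=1.5))
for i in range(2):
    s=telemetry.sense(); print(s['clock'],s['ee_pos'],s['force'].round(2),s['torque'].round(2),s['finger_gap'])
    if i==0: cap('side')
E
python3 look.py c8.png
```

```text
7.7667 [ 0.58509321 -0.19764859  0.11407885] [ 1.1  -0.14 -0.71] [0.03 0.01 0.01] 0.05461308452183725
7.8167 [ 0.58518681 -0.19765975  0.1141829 ] [-0.96 -0.23 -0.8 ] [ 0.01 -0.03 -0.04] 0.05459968473073342
```

View pics/c8.png

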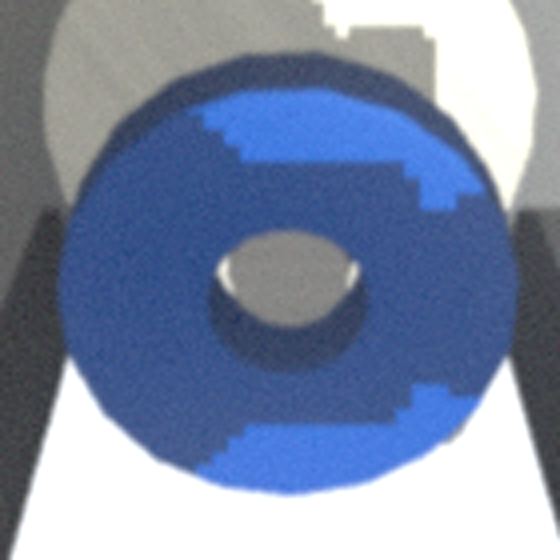

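The tip is entering: gaps are equal left and right, and there is no contact force. I'm continuing down.

>>> drive_tool(motion=[[[0,0,0.0015],0],[[0,0,0.003],0],[[0,0,0.0045],0],[[0,0,0.006],0],[[0,0,0.0075],0],[[0,0,0.009],0],[[0,0,0.009],0]])

```text
clock: 8.4
ee_pos: [0.585, -0.1976, 0.1049]
tcp_rot: [[-0.0, 1.0, -0.001], [1.0, 0.0, 0.0], [0.0, -0.001, -1.0]]
force: [0.3, 1.2, -0.5]
finger_gap: 0.0547
```

```bash
python3 look.py c9.png
```

```text
8.45 [ 0.58505781 -0.19760176  0.10502634] [-0.23  0.54 -0.54] [ 0.02  0.02 -0.01] 0.054641982404843054
8.5 [ 0.58519944 -0.19764908  0.10520149] [-1.09 -0.14 -0.33] [ 0.04 -0.02  0.02] 0.05491478910128408
```

View pics/c9.png

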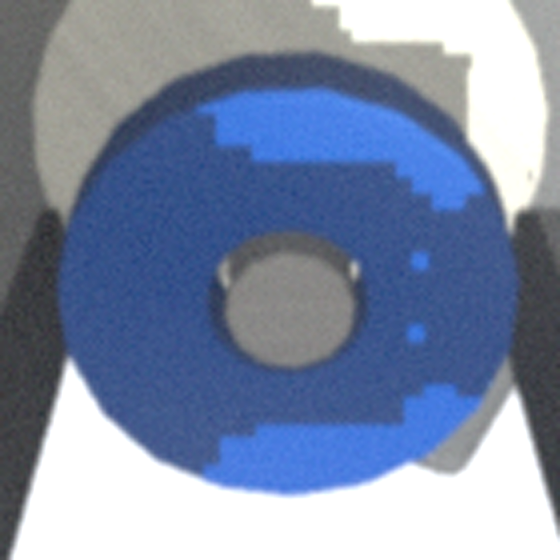

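The tip is inside the bore. I'm shifting 0.4 mm to centre it and lowering most of the way.

>>> drive_tool(motion=[[[-0.0004,0,0.002],0],[[-0.0004,0,0.0045],0],[[-0.0004,0,0.007],0],[[-0.0004,0,0.0095],0],[[-0.0004,0,0.012],0],[[-0.0004,0,0.0145],0],[[-0.0004,0,0.017],0],[[-0.0004,0,0.0195],0],[[-0.0004,0,0.0215],0],[[-0.0004,0,0.0235],0],[[-0.0004,0,0.0255],0],[[-0.0004,0,0.0275],0],[[-0.0004,0,0.029],0],[[-0.0004,0,0.03],0],[[-0.0004,0,0.03],0]])

```text
clock: 9.75
ee_pos: [0.5851, -0.198, 0.0751]
tcp_rot: [[0.0, 1.0, -0.0], [1.0, -0.0, 0.0], [0.0, -0.0, -1.0]]
force: [-0.4, 0.5, -1.5]
finger_gap: 0.0543
```

```bash
python3 look.py c10.png
```

```text
9.8 [ 0.58519748 -0.1980438   0.0751968 ] [1.3  1.26 0.5 ] [-0.   -0.02 -0.  ] 0.05467654728534802
9.85 [ 0.58527656 -0.19805081  0.07533547] [-0.04  0.57 -0.97] [0.01 0.07 0.  ] 0.05477978203857368
```

View pics/c10.png

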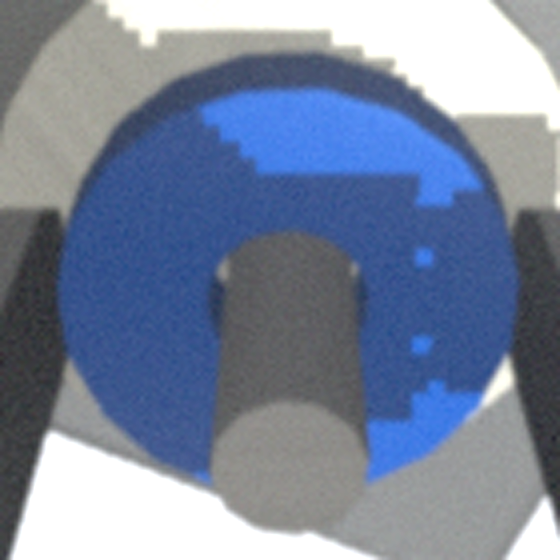

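>>> drive_tool(motion=[[[0,0,0.0015],0],[[0,0,0.003],0],[[0,0,0.0045],0],[[0,0,0.006],0],[[0,0,0.007],0],[[0,0,0.007],0],[[0,0,0.007],0]])

```text
clock: 10.43
ee_pos: [0.5852, -0.198, 0.0682]
tcp_rot: [[0.0, 1.0, -0.0], [1.0, -0.0, 0.0], [0.0, -0.0, -1.0]]
force: [-1.0, 0.1, 0.0]
finger_gap: 0.0546
```

>>> drive_tool(motion=[[[0,0,0.0004],0],[[0,0,0.0008],0],[[0,0,0.0012],0],[[0,0,0.0016],0],[[0,0,0.0016],0]])

```text
clock: 10.85
ee_pos: [0.5852, -0.198, 0.0666]
tcp_rot: [[0.0, 1.0, -0.0], [1.0, -0.0, 0.0], [0.0, -0.0, -1.0]]
force: [-1.5, -0.8, 0.3]
finger_gap: 0.0548
```

```bash
python3 look.py c11.png
```

```text
10.9 [ 0.58521545 -0.19803241  0.06665218] [-0.14 -0.45 -0.63] [0.03 0.01 0.01] 0.05455566737167322
10.95 [ 0.5852452  -0.19804385  0.06668522] [-0.43 -0.11 -0.3 ] [0.04 0.01 0.04] 0.054460573527413736
```

>>> drive_tool(motion=[[[0,0,0.0004],0],[[0,0,0.0008],0],[[0,0,0.0012],0],[[0,0,0.0012],0]])

```text
clock: 11.28
ee_pos: [0.5854, -0.1981, 0.0659]
tcp_rot: [[-0.0, 1.0, 0.0], [1.0, 0.0, -0.0], [-0.0, 0.0, -1.0]]
force: [-0.8, 0.3, 3.3]
finger_gap: 0.0547
```

>>> drive_tool(motion=[[[0,0,0.0004],0],[[0,0,0.0008],0],[[0,0,0.0008],0]])

```text
clock: 11.53
ee_pos: [0.5854, -0.1981, 0.0649]
tcp_rot: [[0.0, 1.0, 0.0], [1.0, -0.0, -0.0], [-0.0, 0.0, -1.0]]
force: [-1.8, 0.2, 3.5]
finger_gap: 0.0544
```

```bash
python3 look.py c12.png
```

```text
11.5833 [ 0.58536085 -0.19811073  0.06490927] [-0.53 -0.41  3.38] [0.06 0.17 0.03] 0.05458008734735126
11.6333 [ 0.58537798 -0.19813183  0.06491391] [-1.13 -0.06  4.08] [ 0.05  0.21 -0.06] 0.054483620932048595
```

View pics/c12.png

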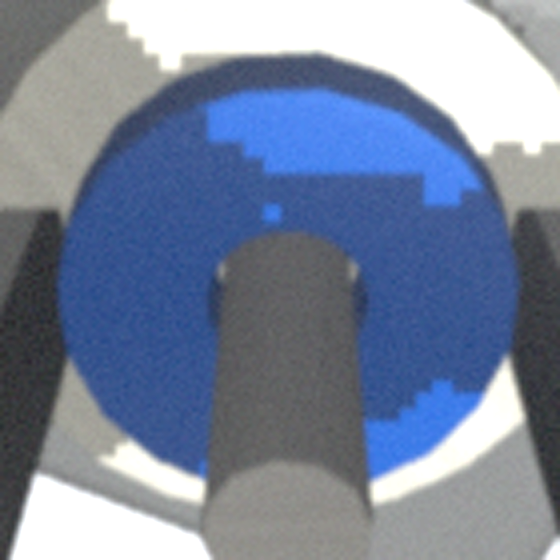

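Contact came at TCP z = 0.066, exactly where predicted, with about 3.5 N. I'm easing off slightly and releasing.

>>> drive_tool(motion=[[[0,0,-0.0005],0],[[0,0,-0.0005],0],[[0,0,-0.0005],0],[[0,0,-0.0005],0],[[0,0,-0.0005],0]], claw=0.8)

```text
clock: 12.05
ee_pos: [0.5851, -0.198, 0.0649]
tcp_rot: [[0.0, 1.0, -0.0], [1.0, -0.0, 0.0], [0.0, -0.0, -1.0]]
force: [-0.3, -0.2, 0.4]
finger_gap: 0.0679
```

```bash
python3 look.py c13.png
```

```text
12.1 [ 0.58516701 -0.19800726  0.0649546 ] [-0.26  0.29  0.5 ] [-0.04 -0.01 -0.03] 0.06820911856396761
12.15 [ 0.58519451 -0.19804298  0.06504125] [ 0.75 -0.33  0.31] [ 0.01  0.01 -0.01] 0.06835081416035564
```

View pics/c13.png

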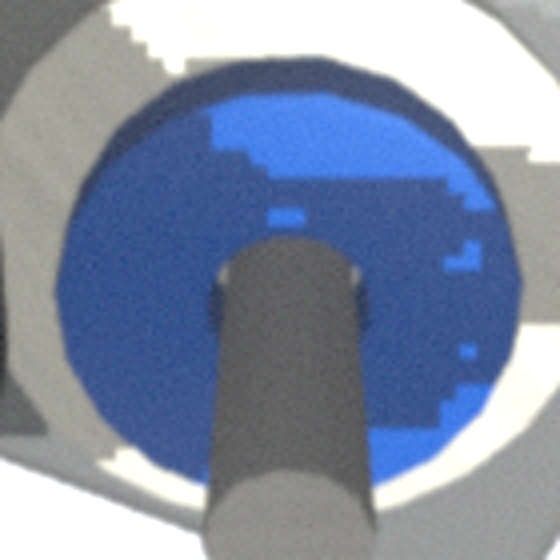

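The blue ring is home, flat and released. I'm retracting and going to the white ring.

>>> drive_tool(motion=[[[0,0,-0.01],0],[[0,0,-0.04],0],[[0,0,-0.08],0],[[0,0,-0.1],0],[[0.04,0,-0.1],0],[[0.08,0.001,-0.1],0],[[0.12,0.002,-0.1],0],[[0.16,0.0025,-0.1],0],[[0.2,0.0025,-0.1],0],[[0.24,0.0025,-0.1],0],[[0.265,0.0025,-0.08],0],[[0.278,0.0025,-0.05],0],[[0.278,0.0025,-0.01],0],[[0.278,0.0025,0.01],0],[[0.278,0.0025,0.01],0],[[0.278,0.0025,0.01],0],[[0.278,0.0025,0.01],0]], claw=0.72)

```text
clock: 13.57
ee_pos: [0.5892, 0.0799, 0.057]
tcp_rot: [[0.0, 1.0, 0.003], [1.0, -0.0, 0.0], [0.0, 0.003, -1.0]]
force: [0.0, 0.2, 1.3]
finger_gap: 0.0616
```

```bash
python3 - <<'E'
from h import *
d=cap('wrist','w14.png'); s=telemetry.sense(); np.save('w14.npy',d,allow_pickle=True)
print(s['clock'],s['ee_pos'],s['finger_gap'],s['tcp_rot'].round(4))
h=blob(d['image'],'white',320,235,58); print(cv2.boundingRect(h.astype(np.int32)), locate(d,h,.0225,.004,.018))
E
```

```text
13.6167 [0.58975101 0.0799079  0.05752981] 0.061567127362275334 [[ 5.e-04  1.e+00  4.e-03]
 [ 1.e+00 -5.e-04  6.e-04]
 [ 6.e-04  4.e-03 -1.e+00]]
(278, 192, 79, 78) (array([0.5876866 , 0.07973304]), 4753.5, 4933.968453472247)
```

View pics/w14.png

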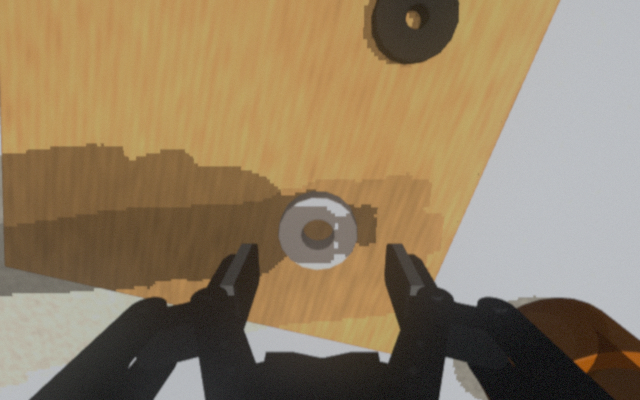

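>>> drive_tool(motion=[[[0.0003,-0.0006,0.01],0],[[0.0003,-0.0006,0.02],0],[[0.0003,-0.0006,0.027],0],[[0.0003,-0.0006,0.031],0],[[0.0003,-0.0006,0.031],0],[[0.0003,-0.0006,0.031],0]])

```text
clock: 14.12
ee_pos: [0.5867, 0.0802, 0.0237]
tcp_rot: [[0.0, 1.0, -0.001], [1.0, -0.0, -0.0], [-0.0, -0.001, -1.0]]
force: [0.2, -0.4, 0.2]
finger_gap: 0.0617
```

>>> drive_tool(motion=[[[0,0,0],0],[[0,0,0],0],[[0,0,0],0],[[0,0,0],0],[[0,0,0],0],[[0,0,0],0]], claw=0.4)

```text
clock: 14.62
ee_pos: [0.5875, 0.0803, 0.0247]
tcp_rot: [[0.0, 1.0, 0.001], [1.0, -0.0, 0.0], [0.0, 0.001, -1.0]]
force: [-1.5, -0.5, 4.6]
finger_gap: 0.0448
```

```bash
python3 look.py c15.png
```

```text
14.6667 [0.5874695  0.08029495 0.02471282] [-0.4   0.35  4.51] [-0.03  0.24  0.07] 0.04495691441515984
14.7167 [0.58743503 0.08028969 0.02467903] [-1.23 -0.28  7.  ] [-0.02  0.25  0.07] 0.044908846106177146
```

View pics/c15.png

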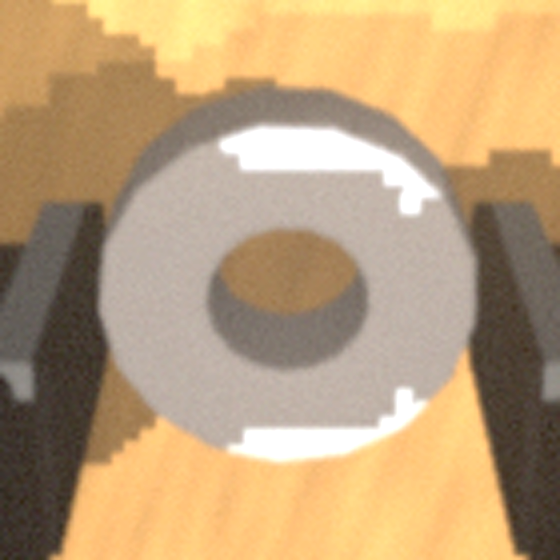

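>>> drive_tool(motion=[[[0,0,-0.02],0],[[0,0,-0.05],0],[[0,0,-0.085],0],[[0,0,-0.12],0],[[-0.02,0,-0.13],0],[[-0.05,0,-0.13],0],[[-0.085,-0.001,-0.13],0],[[-0.12,-0.002,-0.13],0],[[-0.155,-0.002,-0.13],0],[[-0.19,-0.002,-0.13],0],[[-0.225,-0.002,-0.13],0],[[-0.255,-0.002,-0.13],0],[[-0.272,-0.002,-0.13],0],[[-0.278,-0.002,-0.125],0],[[-0.278,-0.002,-0.115],0],[[-0.278,-0.002,-0.105],0],[[-0.278,-0.002,-0.1],0],[[-0.278,-0.002,-0.1],0],[[-0.278,-0.002,-0.1],0]])

```text
clock: 16.3
ee_pos: [0.5846, -0.1962, 0.1233]
tcp_rot: [[-0.002, 1.0, -0.002], [1.0, 0.002, 0.001], [0.001, -0.002, -1.0]]
force: [-1.0, 0.5, -0.1]
finger_gap: 0.0448
```

>>> drive_tool(motion=[[[0,0,0.001],0],[[0,0,0.002],0],[[0,0,0.003],0],[[0,0,0.004],0],[[0,0,0.005],0],[[0,0,0.005],0],[[0,0,0.005],0]])

```text
clock: 16.88
ee_pos: [0.5851, -0.1978, 0.1192]
tcp_rot: [[0.0, 1.0, -0.0], [1.0, -0.0, 0.0], [0.0, -0.0, -1.0]]
force: [0.6, -0.5, 0.7]
finger_gap: 0.0447
```

```bash
python3 look.py c16.png
```

```text
16.9333 [ 0.58514795 -0.19783101  0.1192304 ] [-0.2   0.19  0.29] [ 0.02  0.01 -0.02] 0.04489065128317254
16.9833 [ 0.58516991 -0.19783644  0.11923969] [-0.26  0.18 -0.08] [ 0.02 -0.03  0.04] 0.04499328148948175
```

View pics/c16.png

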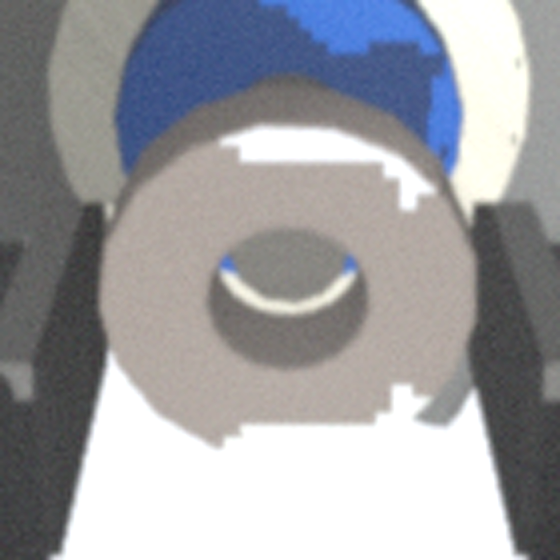

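The tip is centred in the white ring's bore at crop (288,270). I'm lowering.

>>> drive_tool(motion=[[[0,0,0.001],0],[[0,0,0.002],0],[[0,0,0.0035],0],[[0,0,0.005],0],[[0,0,0.0065],0],[[0,0,0.008],0],[[0,0,0.008],0]])

```text
clock: 17.57
ee_pos: [0.585, -0.1978, 0.1108]
tcp_rot: [[0.0, 1.0, -0.0], [1.0, -0.0, -0.0], [-0.0, -0.0, -1.0]]
force: [1.3, -1.3, 0.2]
finger_gap: 0.045
```

```bash
python3 look.py c17.png
```

```text
17.6167 [ 0.58504108 -0.19787951  0.11093757] [ 0.32 -0.6  -1.31] [-0.19  0.02  0.02] 0.04496828382399634
17.6667 [ 0.58504394 -0.19784893  0.11098532] [ 0.94 -0.98  0.22] [-0.16  0.01 -0.02] 0.04510086853960063
```

View pics/c17.png

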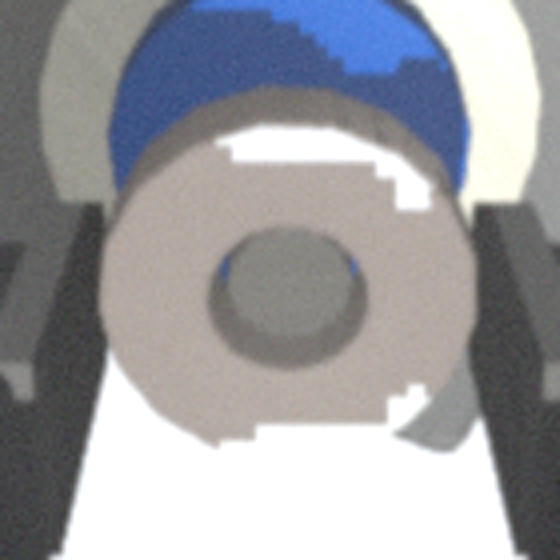

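Threaded. There is slight side contact (Fy −0.8 N), so I'm giving 0.6 mm to −Y and lowering.

>>> drive_tool(motion=[[[-0.0006,0,0],0],[[-0.0006,0,0.0015],0],[[-0.0006,0,0.0035],0],[[-0.0006,0,0.006],0],[[-0.0006,0,0.0085],0],[[-0.0006,0,0.011],0],[[-0.0006,0,0.0135],0],[[-0.0006,0,0.016],0],[[-0.0006,0,0.0185],0],[[-0.0006,0,0.021],0],[[-0.0006,0,0.0235],0],[[-0.0006,0,0.025],0],[[-0.0006,0,0.026],0],[[-0.0006,0,0.026],0]])

```text
clock: 18.83
ee_pos: [0.585, -0.1983, 0.0849]
tcp_rot: [[0.0, 1.0, -0.0], [1.0, -0.0, 0.0], [0.0, -0.0, -1.0]]
force: [0.6, -0.3, -0.3]
finger_gap: 0.045
```

```bash
python3 look.py c18.png
```

```text
18.8833 [ 0.58510675 -0.19834729  0.08512842] [0.06 0.27 0.37] [-0.    0.07 -0.03] 0.045063877864248696
18.9333 [ 0.58521592 -0.19836963  0.08527923] [-0.44 -0.19  0.47] [0.04 0.05 0.04] 0.044550368990010004
```

View pics/c18.png

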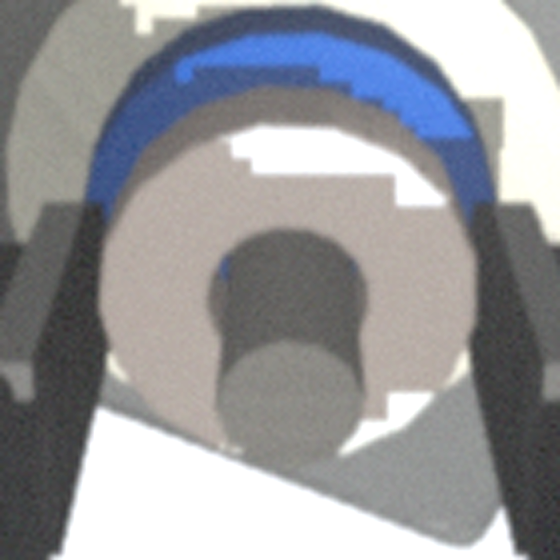

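>>> drive_tool(motion=[[[0,0,0.001],0],[[0,0,0.002],0],[[0,0,0.003],0],[[0,0,0.0035],0],[[0,0,0.004],0],[[0,0,0.004],0]])

```text
clock: 19.43
ee_pos: [0.5851, -0.1983, 0.0811]
tcp_rot: [[-0.0, 1.0, -0.0], [1.0, 0.0, 0.0], [0.0, -0.0, -1.0]]
force: [-0.6, 0.5, -0.6]
finger_gap: 0.045
```

>>> drive_tool(motion=[[[0,0,0.0004],0],[[0,0,0.0008],0],[[0,0,0.0012],0],[[0,0,0.0015],0],[[0,0,0.0015],0]])

```text
clock: 19.85
ee_pos: [0.5852, -0.1984, 0.0797]
tcp_rot: [[-0.0, 1.0, 0.0], [1.0, 0.0, -0.0], [-0.0, 0.0, -1.0]]
force: [1.0, 0.1, -0.6]
finger_gap: 0.045
```

```bash
python3 look.py c19.png
```

```text
19.9 [ 0.58517053 -0.19841785  0.07976293] [ 0.34  0.43 -0.2 ] [-0.01 -0.05 -0.03] 0.044268272561326545
19.95 [ 0.58518747 -0.19835899  0.07976203] [ 0.2   0.42 -0.63] [-0.05  0.02  0.02] 0.04477712373304547
```

>>> drive_tool(motion=[[[0,0,0.0004],0],[[0,0,0.0008],0],[[0,0,0.0012],0],[[0,0,0.0012],0]])

```text
clock: 20.28
ee_pos: [0.5852, -0.1984, 0.0788]
tcp_rot: [[0.0, 1.0, 0.0], [1.0, -0.0, -0.0], [-0.0, 0.0, -1.0]]
force: [-0.8, 0.7, 3.4]
finger_gap: 0.0447
```

```bash
python3 look.py c20.png
```

```text
20.3333 [ 0.58524048 -0.19840819  0.07876178] [-0.76  0.34  3.  ] [0.06 0.17 0.01] 0.04510995974277639
20.3833 [ 0.5852352  -0.198396    0.07875012] [-0.59  0.66  3.21] [0.03 0.24 0.03] 0.04471531384941183
```

View pics/c20.png

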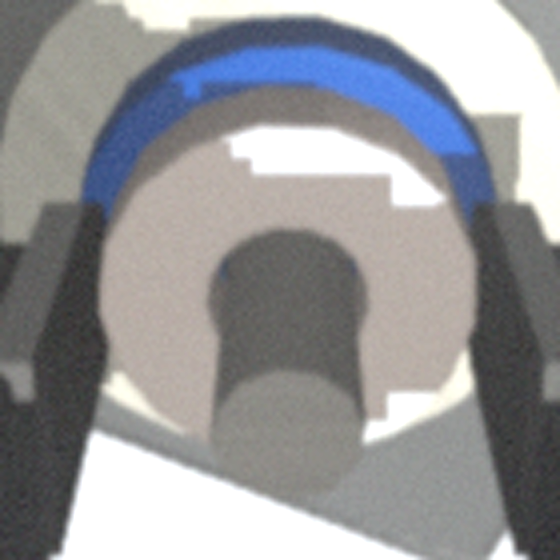

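The white ring seated at z ≈ 0.079 with 3.2 N, again as predicted. Releasing.

>>> drive_tool(motion=[[[0,0,-0.0003],0],[[0,0,-0.0003],0],[[0,0,-0.0003],0],[[0,0,-0.0003],0],[[0,0,-0.0003],0]], claw=0.68)

```text
clock: 20.8
ee_pos: [0.5851, -0.1983, 0.0786]
tcp_rot: [[-0.0, 1.0, -0.0], [1.0, 0.0, 0.0], [0.0, -0.0, -1.0]]
force: [0.2, -0.1, 0.2]
finger_gap: 0.0582
```

```bash
python3 look.py c21.png
```

```text
20.85 [ 0.58507755 -0.19832669  0.0786017 ] [ 0.37  0.64 -0.68] [-0.06  0.01  0.01] 0.05817168028807605
20.9 [ 0.58511773 -0.19835824  0.07865819] [0.73 0.01 0.32] [ 0.03  0.02 -0.02] 0.058274418553453076
```

View pics/c21.png

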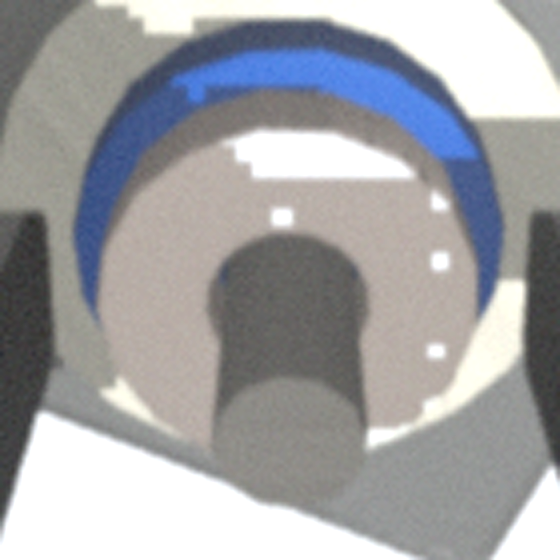

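>>> drive_tool(motion=[[[0,0,-0.01],0],[[0,0,-0.04],0],[[0,0,-0.075],0],[[0.03,-0.005,-0.09],0],[[0.07,-0.012,-0.09],0],[[0.11,-0.018,-0.09],0],[[0.15,-0.025,-0.09],0],[[0.19,-0.032,-0.09],0],[[0.23,-0.039,-0.09],0],[[0.27,-0.045,-0.09],0],[[0.31,-0.052,-0.09],0],[[0.35,-0.059,-0.09],0],[[0.385,-0.065,-0.08],0],[[0.41,-0.069,-0.05],0],[[0.421,-0.0705,-0.015],0],[[0.421,-0.0705,0.015],0],[[0.421,-0.0705,0.023],0],[[0.421,-0.0705,0.023],0],[[0.421,-0.0705,0.023],0],[[0.421,-0.0705,0.023],0]], claw=0.62)

```text
clock: 22.57
ee_pos: [0.5165, 0.2228, 0.0579]
tcp_rot: [[0.001, 1.0, 0.003], [1.0, -0.001, 0.001], [0.001, 0.003, -1.0]]
force: [1.0, 0.6, 0.9]
finger_gap: 0.0529
```

```bash
python3 - <<'E'
from h import *
d=cap('wrist','w22.png'); s=telemetry.sense(); 
print(s['clock'],s['ee_pos'],s['finger_gap'],s['tcp_rot'].round(4))
h=blob(d['image'],'red',320,235,58); print(cv2.boundingRect(h.astype(np.int32)), locate(d,h,.0176,.004,.018))
E
```

```text
22.6167 [0.51664542 0.22282674 0.05809514] 0.05301578028882001 [[ 0.0011  1.      0.0038]
 [ 1.     -0.0011  0.0016]
 [ 0.0016  0.0038 -1.    ]]
(289, 207, 60, 55) (array([0.51536775, 0.22027276]), 2556.5, 3096.712414825335)
```

View pics/w22.png

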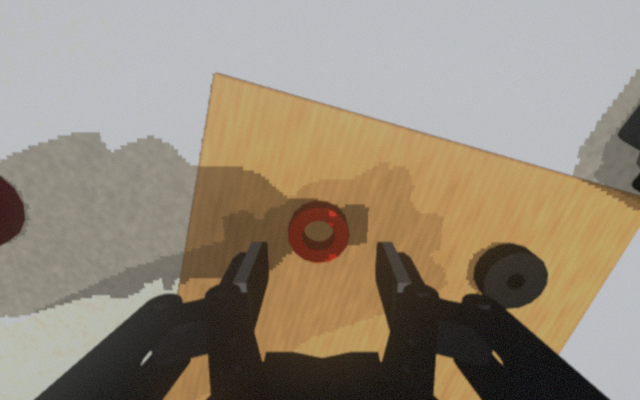

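The red bore is at (319,234), the same relation to the fingers as the white ring had before its grasp. Descending.

>>> drive_tool(motion=[[[0.0003,-0.0003,0.01],0],[[0.0003,-0.0003,0.02],0],[[0.0003,-0.0003,0.027],0],[[0.0003,-0.0003,0.0315],0],[[0.0003,-0.0003,0.0315],0],[[0.0003,-0.0003,0.0315],0]])

```text
clock: 23.12
ee_pos: [0.5138, 0.2227, 0.0237]
tcp_rot: [[0.0, 1.0, -0.001], [1.0, -0.0, -0.001], [-0.001, -0.001, -1.0]]
force: [-0.3, 0.4, -0.5]
finger_gap: 0.0526
```

>>> drive_tool(motion=[[[0,0,0],0],[[0,0,0],0],[[0,0,0],0],[[0,0,0],0],[[0,0,0],0],[[0,0,0],0]], claw=0.3)

```text
clock: 23.62
ee_pos: [0.5147, 0.2231, 0.0247]
tcp_rot: [[-0.0, 1.0, 0.001], [1.0, 0.0, 0.0], [0.0, 0.001, -1.0]]
force: [-0.3, 1.6, 1.9]
finger_gap: 0.0342
```

```bash
python3 look.py c23.png
```

```text
23.6667 [0.51475571 0.22314132 0.02470148] [-0.66  0.08  2.54] [0.04 0.01 0.01] 0.03421675612105546
23.7167 [0.51472641 0.22314055 0.02467911] [-0.55  0.3   2.81] [-0.06  0.03  0.02] 0.034282105828404456
```

View pics/c23.png

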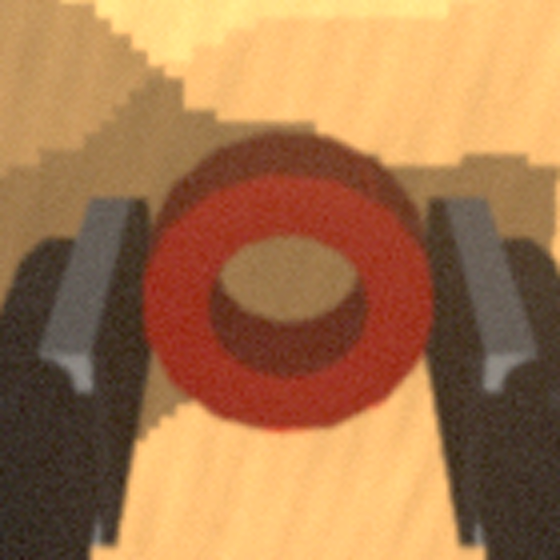

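>>> drive_tool(motion=[[[0,0,-0.02],0],[[0,0,-0.05],0],[[0,0,-0.085],0],[[-0.005,0.001,-0.115],0],[[-0.03,0.005,-0.13],0],[[-0.065,0.011,-0.13],0],[[-0.1,0.017,-0.13],0],[[-0.135,0.023,-0.13],0],[[-0.17,0.029,-0.13],0],[[-0.205,0.035,-0.13],0],[[-0.24,0.041,-0.13],0],[[-0.275,0.047,-0.13],0],[[-0.31,0.053,-0.13],0],[[-0.345,0.059,-0.13],0],[[-0.38,0.065,-0.13],0],[[-0.408,0.0695,-0.13],0],[[-0.42,0.0708,-0.125],0],[[-0.42,0.0708,-0.115],0],[[-0.42,0.0708,-0.105],0],[[-0.42,0.0708,-0.102],0]])

```text
clock: 25.38
ee_pos: [0.5831, -0.1953, 0.1235]
tcp_rot: [[-0.001, 1.0, -0.005], [1.0, 0.001, 0.002], [0.002, -0.005, -1.0]]
force: [-0.7, 0.4, -1.1]
finger_gap: 0.0343
```

>>> drive_tool(motion=[[[0,0,0],0],[[0,0,0],0],[[0,0,0],0],[[0,0,0.001],0],[[0,0,0.003],0],[[0,0,0.005],0],[[0,0,0.006],0],[[0,0,0.006],0]])

```text
clock: 26.05
ee_pos: [0.5849, -0.197, 0.12]
tcp_rot: [[-0.0, 1.0, -0.0], [1.0, 0.0, 0.0], [0.0, -0.0, -1.0]]
force: [-0.2, -0.3, 0.6]
finger_gap: 0.034
```

```bash
python3 look.py c24.png
```

```text
26.1 [ 0.58501981 -0.19704402  0.12013892] [ 0.65 -0.61 -0.41] [ 0.01 -0.   -0.02] 0.03444122829292682
26.15 [ 0.58505753 -0.19710756  0.12022224] [0.17 0.51 0.14] [ 0.01 -0.01 -0.05] 0.034126520124748046
```

View pics/c24.png

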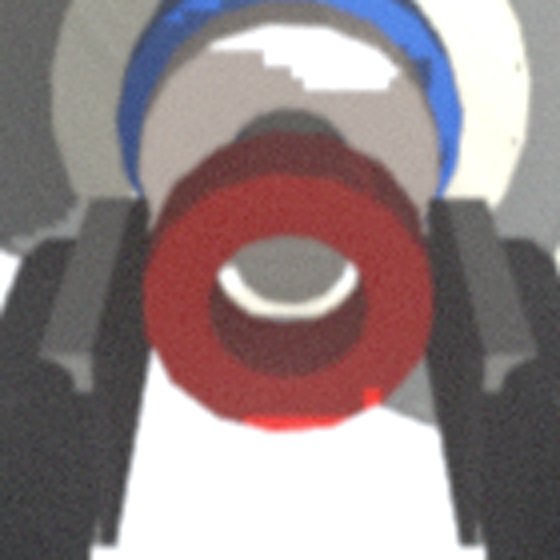

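>>> drive_tool(motion=[[[0,0,0.001],0],[[0,0,0.002],0],[[0,0,0.0035],0],[[0,0,0.005],0],[[0,0,0.0065],0],[[0,0,0.008],0],[[0,0,0.009],0],[[0,0,0.009],0]])

```text
clock: 26.82
ee_pos: [0.585, -0.1971, 0.111]
tcp_rot: [[0.0, 1.0, -0.0], [1.0, -0.0, 0.0], [0.0, -0.0, -1.0]]
force: [0.6, -0.9, -0.6]
finger_gap: 0.0344
```

```bash
python3 look.py c25.png
```

```text
26.8667 [ 0.58504348 -0.197086    0.11109402] [ 0.07 -0.6  -1.  ] [-0.09  0.06 -0.05] 0.033866582478202165
26.9167 [ 0.58508658 -0.19707501  0.11120139] [ 0.29 -0.08 -0.25] [-0.09  0.02  0.01] 0.034151952140182094
```

View pics/c25.png

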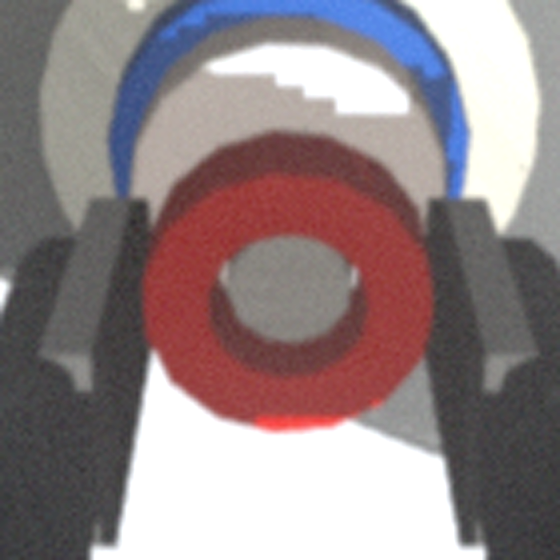

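Threaded. I'm making the same small −Y relief and lowering; seating is expected near z ≈ 0.093.

>>> drive_tool(motion=[[[-0.0005,0,0],0],[[-0.0005,0,0.0015],0],[[-0.0005,0,0.0035],0],[[-0.0005,0,0.0055],0],[[-0.0005,0,0.0075],0],[[-0.0005,0,0.0095],0],[[-0.0005,0,0.0115],0],[[-0.0005,0,0.013],0],[[-0.0005,0,0.014],0],[[-0.0005,0,0.015],0],[[-0.0005,0,0.016],0],[[-0.0005,0,0.016],0]])

```text
clock: 27.92
ee_pos: [0.585, -0.1975, 0.0951]
tcp_rot: [[0.0, 1.0, -0.0], [1.0, -0.0, 0.0], [0.0, -0.0, -1.0]]
force: [-0.8, -0.5, -0.0]
finger_gap: 0.0344
```

>>> drive_tool(motion=[[[0,0,0.0004],0],[[0,0,0.0008],0],[[0,0,0.0012],0],[[0,0,0.0015],0],[[0,0,0.0015],0]])

```text
clock: 28.33
ee_pos: [0.5851, -0.1976, 0.0938]
tcp_rot: [[0.0, 1.0, -0.0], [1.0, -0.0, 0.0], [0.0, -0.0, -1.0]]
force: [-0.3, -0.3, -0.5]
finger_gap: 0.0341
```

```bash
python3 look.py c26.png
```

```text
28.3833 [ 0.58511471 -0.19757265  0.09378731] [ 0.34  0.98 -0.4 ] [ 0.   -0.02  0.01] 0.03401289086275474
28.4333 [ 0.58517758 -0.19755228  0.093835  ] [ 0.91 -0.47 -1.06] [-0.02  0.03 -0.04] 0.03466889030170383
```

>>> drive_tool(motion=[[[0,0,0.0004],0],[[0,0,0.0008],0],[[0,0,0.0012],0],[[0,0,0.0012],0]])

```text
clock: 28.77
ee_pos: [0.5853, -0.1976, 0.0929]
tcp_rot: [[0.0, 1.0, 0.0], [1.0, -0.0, -0.0], [-0.0, 0.0, -1.0]]
force: [-0.8, 0.2, 2.6]
finger_gap: 0.034
```

```bash
python3 look.py c27.png
```

```text
28.8167 [ 0.58528184 -0.19759507  0.09290553] [-0.83  0.09  2.6 ] [0.03 0.15 0.03] 0.03427286529750097
28.8667 [ 0.58527017 -0.19761074  0.09288532] [-0.54 -0.14  2.  ] [0.05 0.16 0.  ] 0.034165299593515115
```

View pics/c27.png

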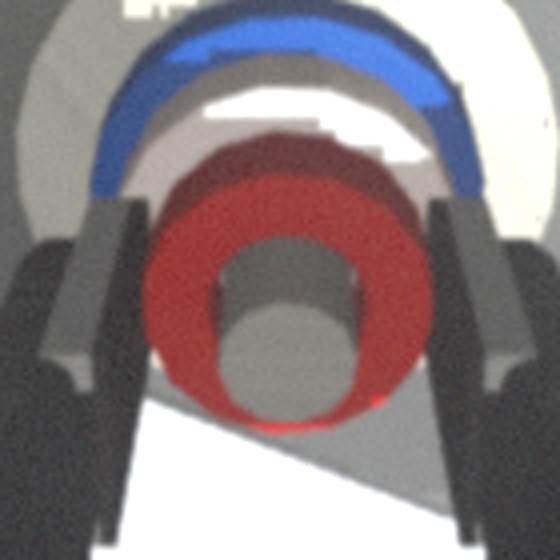

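>>> drive_tool(motion=[[[0,0,0.0004],0],[[0,0,0.0004],0]])

```text
clock: 29.03
ee_pos: [0.5853, -0.1976, 0.0923]
tcp_rot: [[0.0, 1.0, 0.0], [1.0, -0.0, -0.0], [-0.0, 0.0, -1.0]]
force: [-0.1, 1.2, 3.4]
finger_gap: 0.0344
```

>>> drive_tool(motion=[[[0,0,0],0],[[0,0,0],0],[[0,0,0],0],[[0,0,0],0],[[0,0,0],0]], claw=0.6)

```text
clock: 29.45
ee_pos: [0.585, -0.1975, 0.0919]
tcp_rot: [[-0.0, 1.0, -0.0], [1.0, 0.0, 0.0], [0.0, -0.0, -1.0]]
force: [0.2, 0.3, 0.0]
finger_gap: 0.0515
```

```bash
python3 look.py c28.png
```

```text
29.5 [ 0.58507877 -0.19749746  0.09198702] [ 0.32 -0.11 -0.71] [ 0.01 -0.05  0.  ] 0.051142942806852124
29.55 [ 0.58509457 -0.19752087  0.09206142] [0.55 0.47 0.02] [ 0.1  -0.02  0.01] 0.051327131006258346
```

View pics/c28.png

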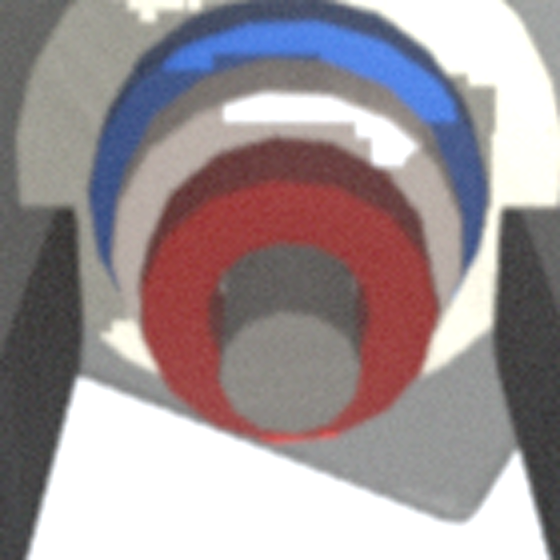

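Released. I'm backing off upward and checking from the cameras.

>>> drive_tool(motion=[[[0,0,-0.01],0],[[0,0,-0.035],0],[[0,0,-0.07],0],[[0,0,-0.105],0],[[0,0,-0.13],0],[[-0.03,0,-0.14],0],[[-0.06,0,-0.14],0],[[-0.08,0,-0.14],0],[[-0.08,0,-0.14],0],[[-0.08,0,-0.14],0],[[-0.08,0,-0.14],0]])

```text
clock: 30.47
ee_pos: [0.5849, -0.2772, 0.2325]
tcp_rot: [[0.0, 1.0, -0.0], [1.0, -0.0, 0.001], [0.001, -0.0, -1.0]]
force: [-0.1, 0.7, 0.2]
finger_gap: 0.051
```

```bash
python3 - <<'E'
from h import *
d=cap('wrist','w30.png'); t=cap('top','t30.png'); s=cap('side')
cv2.imwrite('pics/s30.png',cv2.resize(s['image'][140:220,270:370,::-1],None,fx=7,fy=7,interpolation=cv2.INTER_CUBIC))
# predicted tops of rings
for P in [(.586,-.1985,.097),(.586,-.1985,.087)]: print(w2px(d,P))
E
```

```text
(np.float64(322.0826671784934), np.float64(90.44264104719727))
(np.float64(322.07360585975755), np.float64(90.448991484609))
```

View pics/s30.png

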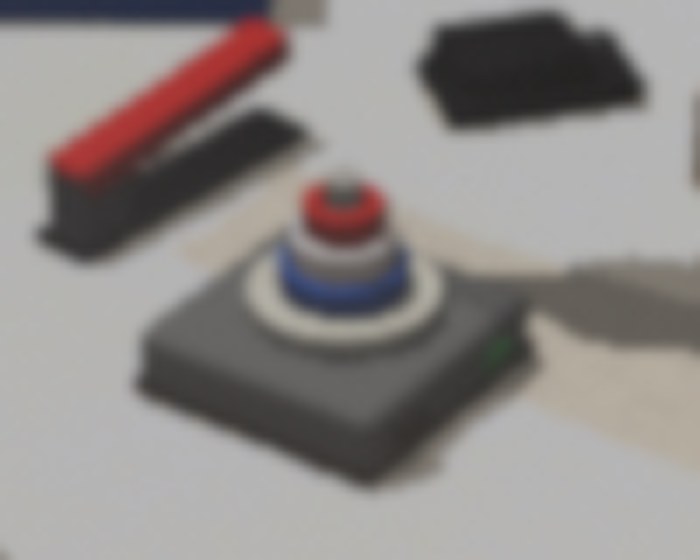

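View pics/w30.png

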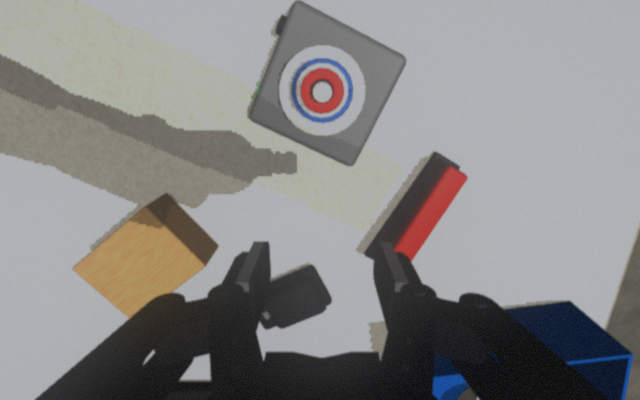

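View pics/t30.png

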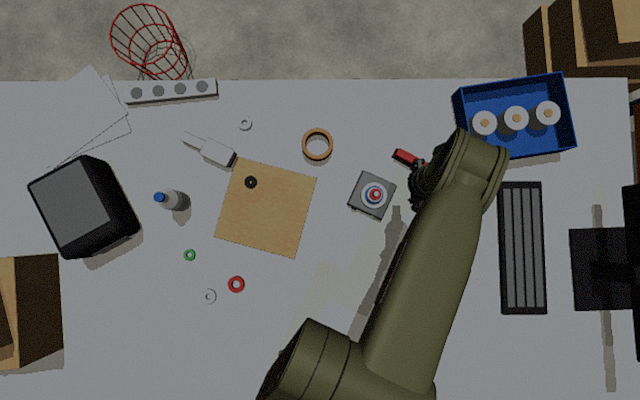

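The stack is blue, white, red, concentric and flat at wrist-image (322,91), with the tip standing above the red ring. The bush is still at (251,182) in the top view, and the other items look unmoved. Handing in.

```bash
python3 -c "
from station import order; print(order.sign_off())"
```

```text
the job is handed in; nothing more can be done
None
```

The three rings from the card are on the rewinder spindle in the order asked: blue, then white, then red on top. Each was lowered until it seated and then released. The job was handed in at about 30.6 s; sign-off gives no verdict.

- **Seating:** each ring touched down within about 1 mm of the expected height, at tool heights of roughly 66, 79 and 93 mm. The downward load readings never went above about 4.1 N. When each ring reached the tip it went over without resistance, and I saw only about 1 N of side force, which I relieved with a 0.4–0.6 mm shift.
- **Final pictures:** the stack looks concentric and flat, with the spindle tip showing above the red ring. The bush, the green ring, the larger red ring, the other white rings and the rest of the bench look unmoved, and the gripper is clear.
- **Disagreements:** the rings measured about 1.5 mm under their stated outside diameters (54.6, 45 and 34.2 mm gripped). The top and wrist cameras differed by 2–3 mm, so I aligned each ring by looking through its bore at the spindle tip.
- **Residual reading:** each ring showed a small wrist moment of about 0.15–0.2 N m when it seated, which disappeared on release.

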